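Strike the roller run-out set-up

ROBOT

A 7-joint arm with a two-finger parallel gripper is mounted at the origin on a cart in front of the work surface, level with it; the furniture and walls round the work are solid. World frame = base frame: x ahead of the robot, y to its left, z up, the work surface at z = 0. Lengths are in m, angles in rad, forces in N, time in s.
With the tool pointing down it reaches from about 0.4 to 0.85 m from the base axis. Payload 4.5 kg.
Tool frame: the origin (TCP) lies midway between the tips of the shut fingers; the grasp point (between the pads) lies r.grip_point_offset behind it (r.grip_point_offset is the distance from the TCP to the grasp point, in m); z points along the fingers, y is the line along which they close (so a half turn about z gives the same grasp; the last joint's range is limited). The gripper opens to 88 mm and grips with 3 to 60 N. Pads are 18 mm wide; open, the fingers measure 123 mm over their backs; the gripper's body (75 mm by 187 mm) begins 45 mm behind the grasp point.
Start: joints at [-1.277, 0.689, -0.195, 1.565, 0.157, 0.902, -0.215], TCP at [0.161, 0.604, 0.239] pointing down, gripper open.
Joint ranges: [-3.01, 3.01], [-0.46, 2.08], [-1.47, 1.51], [0.13, 2.56], [-1, 4.14], [0.04, 2.09], [-2.66, 2.66]. Speed limits (rad/s): [2.57, 2.57, 3.14, 3.14, 3.14, 3.14, 3.14].

INTERFACE

Orientations are given as a unit quaternion [x, y, z, w].
In Python, from plant import r gives the robot as it stands.
- The arm moves only by the shell command python3 -m jog 'ROWS' [FORCE]. ROWS is JSON, a list of rows, each an object of numbers: "wx", "wy", "wz": the turn, a rotation vector about the world's x, y, z as a fraction of full scale; "dx", "dy", "dz": the shift along the world's x, y, z as a fraction of full scale; "hand": the closure, from 0 (fully open) to 1 (shut). In form: [{"wx": .., "wy": .., "wz": .., "dx": .., "dy": .., "dz": .., "hand": ..}, ...]. A call has 1 to 5 rows; each row shifts and turns the commanded pose from where the row before left it; what a row does not reach is not made up. Full scale, the value 1, is 0.25 m for a shift and 2 rad for a turn. A row lasts 1/12 s, in which the tool goes at most 41.7 mm and 7.16 degrees, less where a joint would pass 70% of its speed; a pose out of reach is approached as far as the arm can. A call with a number of a shift or a turn outside -1 to 1 is refused whole. A call with a gripper value outside its range is refused whole. The fingers move at their own pace and stop on an object; FORCE is the grip in N (left out, the last holds). Time passes only in rows, so rows that do not move let the fingers close. It gives the time, the measured TCP pose, the force, the opening and the grip force at its end, in the units of the state.
- r.get_state(): the state, without advancing time (a new reading comes with each control period).
- r.snapshot(name): name is "scene" or "top"; returns the picture (384x512x3 uint8, red, green, blue); there is no depth.
- r.camera_info(name): a dict with "mtx" (3x3 intrinsics, pixels), "k1" (the pictures are not rectified: a ray, as slopes to the right and down, at radius r is drawn at 1 + k1 r^2 times it, then the intrinsics apply), "R" (3x3) and "t" (3): a world point X has camera coordinates R X + t. Camera axes: x right, y down, z forward; pixel columns grow to the right and rows downward; lengths in m; the calibration is good to about 2 mm. A picture is of the moment at which its call begins. camera_info takes no time and is no camera call.
- r.finish_job(): hands the job in; it is judged then, once.
Trained networks look in the newest picture that a camera, given by its name, has taken for a name from the list of things; names that differ only in an ending like _2 or _b are one class to them, and where a whole thing is asked for, a point or a joint stands for the part that bears it (a point fixed in the world has none). Each returns a list of dicts, best first, with "p" (0 to 1); they miss things now and then, are a little off and sometimes report something else, mostly with a low value. They report only what shows in the picture. A call takes as long as a camera call. They do not tell look-alikes from the thing itself.
- r.search_frame(camera, query): "bbox" ([left, top, right, bottom] in pixels, round what is visible of it).
- r.masks_of(camera, query): "region" (384x512 bool, what is visible of it) and "bbox" ([left, top, right, bottom] in pixels, round what is visible of it).
The state is a dict: "clock": time; "q": joint angles; "qd": joint speeds; "joint_torque": joint torques, N m; "tool_pos": TCP position; "eef_rot": TCP orientation; "contact_force": force on the tool from outside, world axes, zero at the start; "moment": the same for the moment, N m; "opening": opening from 0.0 (shut) to 1.0 (fully open); "finger_force": force on a finger pad.
Only numpy, scipy, OpenCV 4.12 (cv2) and the standard library are available. Lean on these libraries where they do the work, as an engineer would, in place of code of your own. Each camera call takes 0.05 s, during which the arm holds its last target. There are 200 camera calls.

TASK

The run-out check is finished: take the pile on the granite plate apart from the top, without dropping anything. Put the roller back into its stand so that both ends of the axle bottom out in the open slots (never lay it on the bench), then lay the V-block, groove up, the square aluminium block and the long drilled riser flat in the trays cut to their outlines. Leave the calliper where it lies.

Things in the scene. Friction and masses are not known exactly. Their poses are not given: they have to be found in the camera images.
- roller: Idler roller on top of the pile: steel drum 40 mm in diameter, 44 mm long, 18 mm hubs 6 mm long, 10 mm axle 130 mm long over all; 0.45 kg. Origin: on the axis, mid-drum; in the V-block's groove it is 47.3 mm above the V-block's underside, 11.3 mm above its top. y runs along the axle (alike either way round); x and z may point anywhere about it.
- v_block: Steel V-block, 38 mm wide (x), 76 mm long (y), 36 mm high; 90-degree groove along y in its top, 34 mm wide and 17 mm deep (walls 2 mm at the top, thicker below). A little narrower than the roller's drum. 0.55 kg. Second in the pile, under the roller, crosswise on the aluminium block. Origin: centre of its underside; z up.
- alu_block: Square milled aluminium block, 60 x 60 x 25 mm, tapped holes in its top; 0.38 kg. Third in the pile, on the drilled riser. Origin: centre of its underside; z up.
- riser: Drilled steel riser, an oblong block 60 mm (x) by 110 mm (y), 25 mm high, with fifteen vertical holes; 0.7 kg. Bottom of the pile, on the dark stone plate. Origin: centre of its underside; z up.
- surface_plate: Small dark granite surface plate fixed to the bench, 120 x 150 mm, top 30 mm above the bench; the pile stands on it. Origin: centre of its underside; z up.
- roller_stand: Roller stand, fixed: base 100 (x) x 156 (y) x 8 mm, two grey cheeks (|y| 50 to 60 mm, 48 mm wide, 76 mm high), each with a slot open at the top at x = 0, 14 mm wide, flaring above z = 62 to 30 mm at the top, floor at z = 44 mm. Seated, the roller's origin is at x 0, y 0, z 49 mm, axle along y, drum between the cheeks. Origin: centre of the underside; z up.
- v_tray: Low wooden tray fixed to the bench, 82 x 120 mm outside, 12 mm high, one 54 x 92 mm pocket (x by y): grey felt floor 5 mm above the bench, 14 mm wide rim 7 mm above the floor, with a 36 mm gap in the middle of the two sides facing +x and -x. The narrow pocket, for the V-block along y, groove up. Origin: centre of its underside; z up.
- square_tray: Low wooden tray fixed to the bench, 104 x 104 mm outside, 12 mm high, one 76 x 76 mm pocket (x by y): grey felt floor 5 mm above the bench, 14 mm wide rim 7 mm above the floor, with a 36 mm gap in the middle of the two sides facing +x and -x. The square pocket, for the aluminium block. Origin: centre of its underside; z up.
- long_tray: Low wooden tray fixed to the bench, 104 x 154 mm outside, 12 mm high, one 76 x 126 mm pocket (x by y): grey felt floor 5 mm above the bench, 14 mm wide rim 7 mm above the floor, with a 36 mm gap in the middle of the two sides facing +x and -x. The longest pocket, for the drilled riser along y. Origin: centre of its underside; z up.
- calliper: Steel vernier calliper lying loose on the bench at the right, 69 x 200 mm, 12 mm high; to be left where it is. Origin: centre of its underside.
There are look-alikes about, which are no part of the job. Leave any orange look-alike of the alu_block alone.

How it is judged:
By the outcome, as a careful person would: the job done as asked, in the order asked, and still so for the second after the job is handed in, with the robot touching nothing.
It also fails if it takes over 120 s, if anything falls off the work surface, if the arm or the gripper's body presses on something with over 40 N, if the wrist force passes 120 N, or if a joint passes its speed limit or range.

## Working session

There is one attempt and no reset: what is moved stays moved. The work goes in short steps, Python scripts to look and compute and a shell command to move; the robot and the scene stay as the last step left them, time stands still between calls to the robot, and variables do not carry over. Pictures are saved under pics/ and viewed, at most 18 in all, crops included, and the job is handed in when it is done.

```bash
ls; mkdir -p pics; python3 - <<'E'
from plant import r
import cv2,json
for n in("scene","top"):
    im=r.snapshot(n); cv2.imwrite(f"pics/{n}0.png",cv2.cvtColor(im,cv2.COLOR_RGB2BGR))
    c=r.camera_info(n); print(n,c)
s=r.get_state(); print(s, r.grip_point_offset)
E
```

```text
pics
scene {'mtx': array([[374.67211368,   0.        , 250.8420347 ],
       [  0.        , 374.67211368, 184.90988072],
       [  0.        ,   0.        ,   1.        ]]), 'k1': -0.04702837945057133, 'R': array([[-0.89349698, -0.44896058,  0.0098767 ],
       [-0.20010245,  0.37835083, -0.90377523],
       [ 0.40202259, -0.80949678, -0.42789344]]), 't': array([0.49564015, 0.16414164, 1.16344537])}
top {'mtx': array([[442.28548164,   0.        , 251.67578702],
       [  0.        , 442.28548164, 193.18823615],
       [  0.        ,   0.        ,   1.        ]]), 'k1': -0.030171636757452002, 'R': array([[-1.49441185e-03, -9.99895503e-01,  1.43787750e-02],
       [-9.92008554e-01, -3.31738219e-04, -1.26170198e-01],
       [ 1.26161784e-01, -1.44524180e-02, -9.91904397e-01]]), 't': array([0.07710031, 0.53491858, 1.84637164])}
{'clock': 0.1, 'q': array([-1.27722006,  0.68989025, -0.19451879,  1.56622599,  0.15730644,
        0.90249887, -0.2151173 ]), 'qd': array([-7.16587508e-04, -1.62809058e-03, -3.26017812e-04, -3.37202596e-03,
       -9.64543279e-05, -5.78269576e-04, -6.74495112e-04]), 'joint_torque': array([-2.53496670e-03, -5.28500175e+01, -1.27143122e+00, -1.53836578e+01,
       -5.25906275e-02,  2.06554629e-03,  5.06752656e-05]), 'tool_pos': array([0.16044046, 0.60347619, 0.2380001 ]), 'eef_rot': array([ 1.29493290e-01,  9.91579963e-01, -8.14456232e-04, -4.31740579e-05]), 'contact_force': array([-0.45864176, -0.6279441 , -0.62152188]), 'moment': array([ 0.01054   , -0.0270192 , -0.04083665]), 'finger_force': 0.0, 'opening': 1.000333531610835} 0.0187
```

View pictures.

View pics/scene0.png

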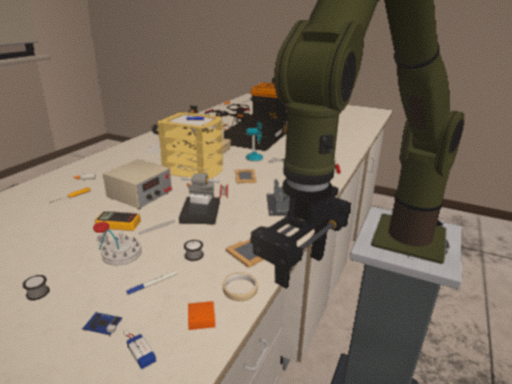

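View pics/top0.png

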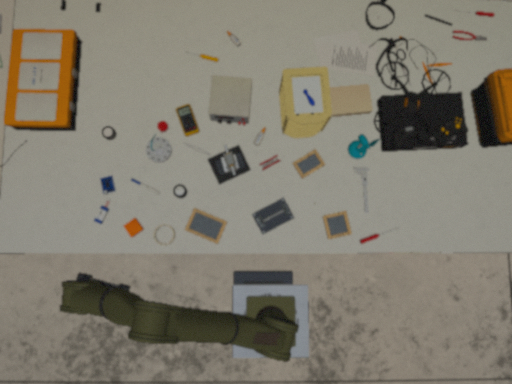

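Scene view: the pile on the dark plate is at about (200,200), and the gripper partly hides a tray at (245,250) and the stand at (278,200). Top view: pile (228,163), stand (273,215), trays (206,225), (308,163) and (337,224), calliper (365,188), orange look-alike (134,228).

```bash
python3 - <<'E'
from plant import r
import numpy as np,pickle
out={}
for n in("scene","top"):
    c=r.camera_info(n); print(n,"cam at",-c["R"].T@c["t"])
    for q in("roller","v_block","alu_block","riser","surface_plate","roller_stand","v_tray","square_tray","long_tray","calliper"):
        m=r.masks_of(n,q); out[n,q]=m
        print(q,[(round(d["p"],2),[int(round(v)) for v in d["bbox"]],int(d["region"].sum())) for d in m])
pickle.dump(out,open("m0.pkl","wb"))
print(r.get_state()["clock"])
E
```

```text
scene cam at [0.0079668  1.10222505 0.64128249]
roller [(0.55, [181, 173, 219, 186], 200)]
v_block [(0.76, [191, 182, 216, 194], 276)]
alu_block [(0.7, [186, 307, 217, 331], 701), (0.62, [192, 192, 208, 204], 144)]
riser [(0.59, [188, 198, 211, 215], 235)]
surface_plate [(0.72, [177, 195, 220, 222], 581)]
roller_stand [(0.63, [264, 181, 291, 219], 553), (0.5, [269, 155, 282, 161], 32), (0.35, [236, 169, 255, 183], 260)]
v_tray [(0.56, [234, 170, 255, 184], 301)]
square_tray []
long_tray [(0.77, [225, 243, 263, 268], 516)]
calliper [(0.4, [272, 156, 284, 162], 39)]
top cam at [0.29781749 0.10395424 1.89780633]
roller [(0.65, [223, 146, 238, 174], 170), (0.47, [185, 208, 226, 243], 930)]
v_block [(0.43, [291, 152, 324, 178], 525), (0.4, [224, 164, 236, 172], 35)]
alu_block [(0.57, [221, 155, 242, 170], 39), (0.47, [125, 219, 144, 236], 210), (0.32, [223, 147, 236, 174], 176)]
riser [(0.63, [215, 154, 247, 173], 199), (0.19, [253, 200, 296, 236], 855)]
surface_plate [(0.78, [207, 146, 251, 184], 523)]
roller_stand [(0.81, [254, 195, 295, 233], 816), (0.55, [287, 151, 324, 176], 525)]
v_tray [(0.8, [289, 151, 326, 177], 531), (0.42, [357, 166, 367, 212], 140)]
square_tray [(0.58, [322, 210, 350, 242], 615)]
long_tray [(0.56, [185, 209, 227, 243], 867)]
calliper [(0.65, [358, 169, 368, 213], 168)]
1.1
```

```bash
python3 - <<'E'
import cv2
a=cv2.imread("pics/top0.png")[135:250,120:400]; cv2.imwrite("pics/top0c.png",cv2.resize(a,None,fx=2.85,fy=2.85,interpolation=cv2.INTER_CUBIC))
E
```

```text
(no output)
```

View pics/top0c.png

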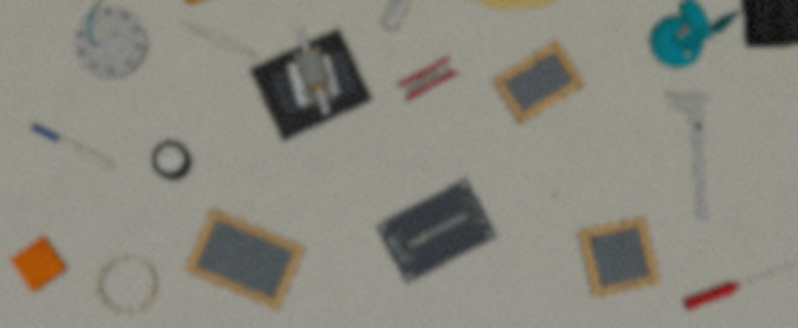

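The enlarged crop confirms which tray is which in the top view:
- (206,225), crop (245,257): the longest outline, so the long tray.
- (337,224), crop (618,257): as long as it is wide, so the square tray.
- (308,163), crop (538,82): narrow and oblong, so the V tray.

There are two candidates for the aluminium block. The orange square at top (134,228), crop (38,263), is the look-alike because it is orange and lies alone on the bench. The grey block in the pile at (228,163) is the one meant.

```bash
cat > fit.py <<'E'
import numpy as np,cv2
from scipy.optimize import minimize
from plant import r
CAM={n:r.camera_info(n) for n in("scene","top")}
def proj(n,P):
    c=CAM[n]; X=P@c["R"].T+c["t"]; s=X[:,:2]/X[:,2:]
    s=s*(1+c["k1"]*(s**2).sum(1,keepdims=True)); K=c["mtx"]
    return s@K[:2,:2].T+K[:2,2]
def box(x0,x1,y0,y1,z0,z1): return np.array([[x,y,z] for x in(x0,x1) for y in(y0,y1) for z in(z0,z1)])/1e3
def B(x,y,z): return box(-x/2,x/2,-y/2,y/2,0,z)
def cyl(d,l):
    t=np.linspace(0,2*np.pi,24,endpoint=False)
    return np.array([[d/2*np.cos(a),y,d/2*np.sin(a)] for a in t for y in(-l/2,l/2)])/1e3
M={"roller":[cyl(10,130),cyl(18,56),cyl(40,44)],"v_block":[B(38,76,36)],"alu_block":[B(60,60,25)],"riser":[B(60,110,25)],
"surface_plate":[B(120,150,30)],"v_tray":[B(82,120,12)],"square_tray":[B(104,104,12)],"long_tray":[B(104,154,12)],
"roller_stand":[B(100,156,8)]+[box(a,b,c,d,0,44 if a==-7 else 76) for a,b in((-24,-11),(-7,7),(11,24)) for c,d in((50,60),(-60,-50))]}
S=8
def render(n,name,p,roi):   # p=x,y,z,yaw -> coverage image of roi
    x0,y0,x1,y1=roi; im=np.zeros(((y1-y0)*S,(x1-x0)*S),np.uint8); c,s=np.cos(p[3]),np.sin(p[3])
    Rz=np.array([[c,-s,0],[s,c,0],[0,0,1]])
    for part in M[name]:
        uv=proj(n,part@Rz.T+p[:3]); uv=((uv+0.5-[x0,y0])*S-0.5)
        cv2.fillConvexPoly(im,cv2.convexHull(np.round(uv*16).astype(np.int32)),1,shift=4)
    return cv2.resize(im.astype(np.float32),None,fx=1/S,fy=1/S,interpolation=cv2.INTER_AREA)
def fit(name,obs,p0,z=None,occ=()):
    """obs {cam:region}; occ: [(name,pose)] that hide it; returns pose, mismatch in px"""
    rois={n:(lambda b:[max(b[0]-15,0),max(b[1]-15,0),b[0]+b[2]+15,b[1]+b[3]+15])(cv2.boundingRect(m.astype(np.uint8))) for n,m in obs.items()}
    full=lambda v:np.array([v[0]/1e3,v[1]/1e3,z if z is not None else v[3]/1e3,v[2]/30])
    hid={n:np.max([render(n,a,b,rois[n]) for a,b in occ],axis=0) if len(occ) else 0 for n in obs}
    def cost(v):
        e=0
        for n,m in obs.items():
            a=rois[n]; mm=m[a[1]:a[3],a[0]:a[2]].astype(np.float32)
            R=render(n,name,full(v),[a[0],a[1],a[0]+mm.shape[1],a[1]+mm.shape[0]])
            h=hid[n] if np.isscalar(hid[n]) else hid[n][:mm.shape[0],:mm.shape[1]]
            e+=np.abs(np.minimum(R,1-h)-mm).sum()
        return e
    best=None
    for dy in(-6,0,6):
        v=[p0[0]*1e3,p0[1]*1e3,p0[3]*30+dy]+([] if z is not None else [p0[2]*1e3])
        sim=np.vstack([v]+[np.array(v)+8*np.eye(len(v))[i] for i in range(len(v))])
        o=minimize(cost,v,method="Nelder-Mead",options=dict(initial_simplex=sim,xatol=.1,fatol=.05,maxiter=400))
        if best is None or o.fun<best.fun: best=o
    return full(best.x),best.fun
def ray(n,uv,z):
    c=CAM[n]; s=cv2.undistortPoints(np.array([[uv]],float),c["mtx"],np.array([c["k1"],0,0,0,0]))[0,0]
    d=c["R"].T@np.array([s[0],s[1],1]); o=-c["R"].T@c["t"]; return o+d*(z-o[2])/d[2]
def show(name,res): print(name,np.round(res[0][:3]*1e3,1),"yaw",round(np.degrees(res[0][3]),1),"miss",round(res[1],1))
E
cat > a.py <<'E'
from fit import *
import pickle
o=pickle.load(open("m0.pkl","rb"))
reg=lambda n,q,i=0:o[n,q][i]["region"]
def run(nm,cams,yaw,z=0,zc=None,occ=(),idx={}):
    obs={n:reg(n,nm,idx.get(n,0)) for n in cams}
    b=o["top",nm][idx.get("top",0)]["bbox"]
    p=ray("top",[(b[0]+b[2])/2,(b[1]+b[3])/2],zc if zc is not None else z); p[2]=zc or 0
    f=fit(nm,obs,np.r_[p,np.radians(yaw)],z,occ); show(nm+str(list(cams)),f); return f[0]
run("long_tray",["top"],-20+90)
run("square_tray",["top"],10)
for c in(["top"],["scene"],["top","scene"]): run("v_tray",c,30-90)
run("roller_stand",["top"],-60); run("roller_stand",["top","scene"],-60)
pl=run("surface_plate",["top"],-60)
for c in(["top","scene"],["top"]):
    ro=run("roller",c,16-90,None if len(c)==2 else .127,.127)
ro=run("roller",["top","scene"],16-90,None,.127)
vb=run("v_block",["scene"],16-90,.080,.08,[("roller",ro)],{"top":1})
al=run("alu_block",["scene"],16,.055,.055,[("roller",ro),("v_block",vb)],{"scene":1})
ri=run("riser",["top","scene"],30,.03,.03,[("roller",ro),("v_block",vb),("alu_block",al)])
E
python3 a.py
```

```text
long_tray['top'] [398.2 273.6   0. ] yaw -22.1 miss 45.5
square_tray['top'] [ 400.9 -287.7    0. ] yaw 12.4 miss 32.6
v_tray['top'] [ 668.1 -170.5    0. ] yaw -148.7 miss 26.2
v_tray['scene'] [ 670.5 -172.9    0. ] yaw 30.5 miss 28.5
v_tray['top', 'scene'] [ 668.7 -171.     0. ] yaw -148.8 miss 58.7
roller_stand['top'] [441.6 -12.3   0. ] yaw 27.7 miss 51.4
roller_stand['top', 'scene'] [442.4 -12.8   0. ] yaw 27.4 miss 317.8
surface_plate['top'] [657. 191.   0.] yaw -64.8 miss 756.1
roller['top', 'scene'] [661.  169.6 128.2] yaw -72.9 miss 96.6
roller['top'] [661.9 169.9 127. ] yaw -72.5 miss 27.0
roller['top', 'scene'] [661.  169.6 128.2] yaw -72.9 miss 96.6
v_block['scene'] [659.5 165.6  80. ] yaw -71.5 miss 37.6
alu_block['scene'] [664.7 169.   55. ] yaw 28.7 miss 24.3
riser['top', 'scene'] [660.5 170.3  30. ] yaw 20.2 miss 111.7
```

```bash
R='{"dx":0.1,"dy":-0.0868,"wz":0.0281}'
python3 -m jog '[{"dx":0.1,"dy":-0.087,"wz":0.028},{"dx":0.1,"dy":-0.087,"wz":0.028},{"dx":0.1,"dy":-0.087,"wz":0.028},{"dx":0.1,"dy":-0.087,"wz":0.028},{"dx":0.1,"dy":-0.087,"wz":0.028}]' 30
python3 -m jog '[{"dx":0.1,"dy":-0.087,"wz":0.028},{"dx":0.1,"dy":-0.087,"wz":0.028},{"dx":0.1,"dy":-0.087,"wz":0.028},{"dx":0.1,"dy":-0.087,"wz":0.028},{"dx":0.1,"dy":-0.087,"wz":0.028}]'
```

```text
invalid input
invalid input
```

```bash

python3 -m jog '[{"wx":0,"wy":0,"wz":0.028,"dx":0.1,"dy":-0.087,"dz":0,"hand":0},{"wx":0,"wy":0,"wz":0.028,"dx":0.1,"dy":-0.087,"dz":0,"hand":0},{"wx":0,"wy":0,"wz":0.028,"dx":0.1,"dy":-0.087,"dz":0,"hand":0},{"wx":0,"wy":0,"wz":0.028,"dx":0.1,"dy":-0.087,"dz":0,"hand":0},{"wx":0,"wy":0,"wz":0.028,"dx":0.1,"dy":-0.087,"dz":0,"hand":0}]' 30
python3 -m jog '[{"wx":0,"wy":0,"wz":0.028,"dx":0.1,"dy":-0.087,"dz":0,"hand":0},{"wx":0,"wy":0,"wz":0.028,"dx":0.1,"dy":-0.087,"dz":0,"hand":0},{"wx":0,"wy":0,"wz":0.028,"dx":0.1,"dy":-0.087,"dz":0,"hand":0},{"wx":0,"wy":0,"wz":0.028,"dx":0.1,"dy":-0.087,"dz":0,"hand":0},{"wx":0,"wy":0,"wz":0.028,"dx":0.1,"dy":-0.087,"dz":0,"hand":0}]'
```

```text
clock: 1.52
tool_pos: [0.2866, 0.4942, 0.2388]
eef_rot: [-0.012, 1.0, 0.0, 0.0]
contact_force: [1.2, 0.1, 0.8]
opening: 0.996
finger_force: 0.0
clock: 1.93
tool_pos: [0.4118, 0.3853, 0.2389]
eef_rot: [-0.151, 0.989, 0.0, 0.0]
contact_force: [0.7, 0.3, -0.1]
opening: 1.002
finger_force: 0.0
```

```bash

python3 -m jog '[{"wx":0,"wy":0,"wz":0,"dx":0.1,"dy":-0.086,"dz":0,"hand":0},{"wx":0,"wy":0,"wz":0,"dx":0.1,"dy":-0.086,"dz":0,"hand":0},{"wx":0,"wy":0,"wz":0,"dx":0.1,"dy":-0.086,"dz":0,"hand":0},{"wx":0,"wy":0,"wz":0,"dx":0.1,"dy":-0.086,"dz":0,"hand":0},{"wx":0,"wy":0,"wz":0,"dx":0.1,"dy":-0.086,"dz":0,"hand":0}]'
python3 -m jog '[{"wx":0,"wy":0,"wz":0,"dx":0.1,"dy":-0.086,"dz":0,"hand":0},{"wx":0,"wy":0,"wz":0,"dx":0.1,"dy":-0.086,"dz":0,"hand":0},{"wx":0,"wy":0,"wz":0,"dx":0.1,"dy":-0.086,"dz":0,"hand":0},{"wx":0,"wy":0,"wz":0,"dx":0.1,"dy":-0.086,"dz":0,"hand":0},{"wx":0,"wy":0,"wz":0,"dx":0.098,"dy":-0.086,"dz":0,"hand":0}]'
python3 - <<'E'
from fit import *
import cv2
im=r.snapshot("scene"); cv2.imwrite("pics/s1.png",cv2.cvtColor(im,cv2.COLOR_RGB2BGR))
for q,p0 in(("long_tray",[.398,.274,0,-.386]),("roller_stand",[.442,-.0125,0,.48]),("square_tray",[.401,-.288,0,.216]),("v_tray",[.668,-.171,0,.54])):
    for m in r.masks_of("scene",q)[:2]:
        b=np.int32(m["bbox"]); print(q,m["p"],b)
        if m["p"]>.4: show(q,fit(q,{"scene":m["region"]},p0,0))
s=r.get_state(); print(s["tool_pos"],s["q"],s["contact_force"])
E
```

```text
clock: 2.35
tool_pos: [0.5368, 0.2777, 0.2389]
eef_rot: [-0.149, 0.989, 0.0, 0.0]
contact_force: [0.5, -1.1, 0.0]
opening: 0.999
finger_force: 0.0
clock: 2.77
tool_pos: [0.6612, 0.1701, 0.2388]
eef_rot: [-0.149, 0.989, -0.0, 0.0]
contact_force: [-0.0, 0.4, -0.9]
opening: 1.001
finger_force: 0.0
long_tray 0.93 [223 234 287 267]
long_tray [399.4 273.9   0. ] yaw -24.1 miss 107.1
roller_stand 0.56 [268 183 298 215]
roller_stand [443.2 -19.5   0. ] yaw 27.8 miss 89.1
square_tray 0.85 [303 170 328 184]
square_tray [ 403.6 -292.6    0. ] yaw 13.2 miss 31.7
v_tray 0.84 [233 170 254 185]
v_tray [ 672.2 -172.2    0. ] yaw 28.2 miss 34.3
[0.65936424 0.17231716 0.23848965] [-0.11936687  0.79134209 -0.41439352  1.36649034  0.33421378  1.05338696
  1.28198959] [-0.46716408  0.69225101 -0.1052396 ]
```

```bash
python3 - <<'E'
import cv2
a=cv2.imread("pics/s1.png")[100:300,130:390]; cv2.imwrite("pics/s1c.png",cv2.resize(a,None,fx=3,fy=3,interpolation=cv2.INTER_CUBIC))
E
```

```text
(no output)
```

View pics/s1c.png

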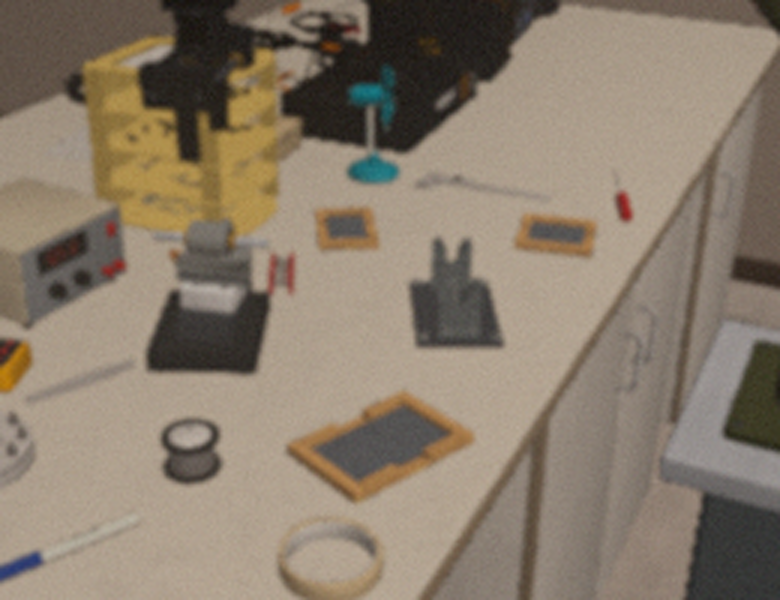

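The crop shows the pile at scene (200,195). The stand, with its two slotted cheeks, is at (281,195). All three trays are now clear: long (257,248), V (246,176), square (315,178). The two views disagree on the stand's y by 7 mm, so I'll overlay both estimates to decide.

```bash
python3 - <<'E'
from fit import *
def over(n,path,roi,ests,f):
    im=cv2.imread(path)[roi[1]:roi[3],roi[0]:roi[2]]; im=cv2.resize(im,None,fx=f,fy=f,interpolation=cv2.INTER_CUBIC)
    for (name,p,col) in ests:
        c,s=np.cos(p[3]),np.sin(p[3]); Rz=np.array([[c,-s,0],[s,c,0],[0,0,1]])
        for part in M[name]:
            uv=(proj(n,part@Rz.T+np.array(p[:3]))+.5-np.array(roi[:2]))*f
            cv2.polylines(im,[cv2.convexHull(np.round(uv).astype(np.int32))],True,col,1)
    return im
t=(0,255,0);s=(0,0,255)
E=[("roller_stand",[.4418,-.0123,0,.482],t),("roller_stand",[.4432,-.0195,0,.485],s)]
a=over("top","pics/top0.png",[248,190,302,240],E,7)
b=over("scene","pics/s1.png",[260,172,305,222],E,8)
h=400; c=np.hstack([cv2.resize(x,(int(x.shape[1]*h/x.shape[0]),h)) for x in(a,b)]); cv2.imwrite("pics/ov.png",c); print(c.shape)
E
```

```text
(400, 792, 3)
```

View pics/ov.png

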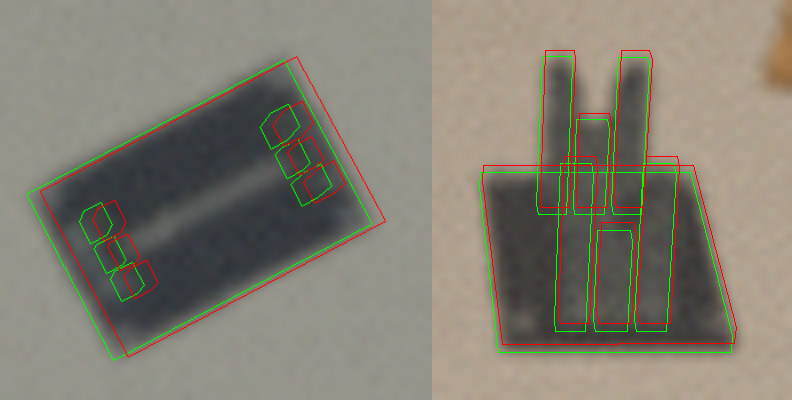

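Green (the top-view fit) also matches the scene view, so the stand is at about (442,-13.5) mm with a yaw of 27.7°. Next I'll grasp the roller.

```bash

python3 -m jog '[{"wx":0,"wy":0,"wz":0,"dx":0,"dy":0,"dz":-0.08,"hand":0},{"wx":0,"wy":0,"wz":0,"dx":0,"dy":0,"dz":-0.08,"hand":0},{"wx":0,"wy":0,"wz":0,"dx":0,"dy":0,"dz":-0.08,"hand":0},{"wx":0,"wy":0,"wz":0,"dx":0,"dy":0,"dz":-0.08,"hand":0},{"wx":0,"wy":0,"wz":0,"dx":0,"dy":0,"dz":-0.08,"hand":0}]' 30
python3 -m jog '[{"wx":0,"wy":0,"wz":0,"dx":0,"dy":0,"dz":-0.042,"hand":0},{"wx":0,"wy":0,"wz":0,"dx":0,"dy":0,"dz":-0.042,"hand":0},{"wx":0,"wy":0,"wz":0,"dx":0,"dy":0,"dz":0,"hand":0},{"wx":0,"wy":0,"wz":0,"dx":0,"dy":0,"dz":0,"hand":0},{"wx":0,"wy":0,"wz":0,"dx":0,"dy":0,"dz":0,"hand":0}]'
python3 - <<'E'
from fit import *
P=[]
for i in range(4):
    im=r.snapshot("scene"); P.append(r.get_state()["tool_pos"])
print(np.mean(P,0),np.std(P,0))
a=cv2.cvtColor(im,cv2.COLOR_RGB2BGR); cv2.imwrite("pics/s2.png",a); cv2.imwrite("pics/s2c.png",cv2.resize(a[130:230,150:260],None,fx=5,fy=5,interpolation=cv2.INTER_CUBIC))
E
```

```text
clock: 3.43
tool_pos: [0.6587, 0.1739, 0.1383]
eef_rot: [-0.151, 0.989, 0.001, -0.0]
contact_force: [0.7, -0.6, 0.1]
opening: 1.0
finger_force: 0.0
clock: 3.85
tool_pos: [0.6607, 0.1722, 0.119]
eef_rot: [-0.15, 0.989, 0.0, 0.001]
contact_force: [0.9, 0.2, 0.1]
opening: 0.999
finger_force: 0.0
[0.66073453 0.17188662 0.1189601 ] [9.77581520e-05 1.34099800e-04 1.60166934e-04]
```

View pics/s2c.png

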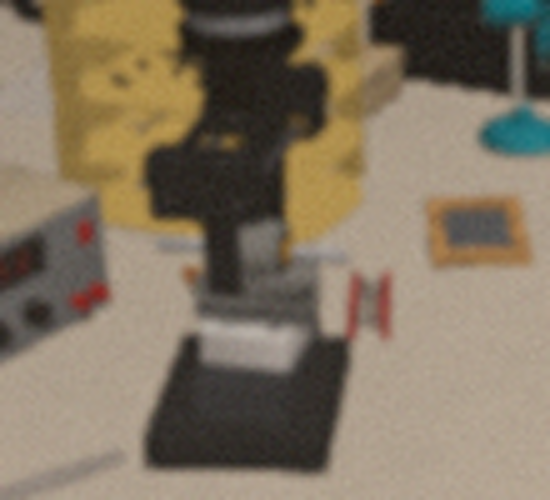

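```bash
python3 - <<'E'
from fit import *
a=np.radians(107.3); d=np.array([np.cos(a),np.sin(a),0]); T=np.array([.6607,.1719,.119])
f=T+d*.052
print("near finger tip",proj("scene",np.array([f,f+[0,0,.03]])), "crop",(proj("scene",np.array([f]))-[150,130])*5)
e=np.array([-d[1],d[0],0]); C=np.array([.661,.170,.1275])
print("axle ends crop",(proj("scene",np.array([C+e*.065,C,C-e*.065,C+e*.022,C-e*.022]))+.5-[150,130])*5)
m=r.masks_of("scene","roller"); print([(x["p"],x["bbox"]) for x in m])
E
```

```text
near finger tip [[194.61324879 188.45672934]
 [194.09678118 179.89380434]] crop [[223.06624395 292.28364668]]
axle ends crop [[345.17906096 255.79689946]
 [249.45121063 248.24405651]
 [155.33965052 240.8208085 ]
 [281.67192988 250.78600645]
 [217.41568925 245.71695575]]
[(0.47, [179.9, 173.9, 221.0, 185.6])]
```

The predicted positions of the axle ends and the near finger match the picture (finger at crop (223,292), axle ends at (345,257) and (157,245)), so the gripper is centred on the drum. I'll close, then lift.

```bash

python3 -m jog '[{"wx":0,"wy":0,"wz":0,"dx":0,"dy":0,"dz":0,"hand":0.5},{"wx":0,"wy":0,"wz":0,"dx":0,"dy":0,"dz":0,"hand":0.5},{"wx":0,"wy":0,"wz":0,"dx":0,"dy":0,"dz":0,"hand":0.6},{"wx":0,"wy":0,"wz":0,"dx":0,"dy":0,"dz":0,"hand":0.7},{"wx":0,"wy":0,"wz":0,"dx":0,"dy":0,"dz":0,"hand":0.7}]' 35
python3 -m jog '[{"wx":0,"wy":0,"wz":0,"dx":0,"dy":0,"dz":0,"hand":0.8},{"wx":0,"wy":0,"wz":0,"dx":0,"dy":0,"dz":0,"hand":0.8},{"wx":0,"wy":0,"wz":0,"dx":0,"dy":0,"dz":0,"hand":0.8},{"wx":0,"wy":0,"wz":0,"dx":0,"dy":0,"dz":0,"hand":0.8},{"wx":0,"wy":0,"wz":0,"dx":0,"dy":0,"dz":0,"hand":0.8}]' 35
```

```text
clock: 4.52
tool_pos: [0.66, 0.1715, 0.1177]
eef_rot: [-0.15, 0.989, 0.0, -0.0]
contact_force: [0.0, 0.8, 0.3]
opening: 0.645
finger_force: 0.0
clock: 4.93
tool_pos: [0.6605, 0.17, 0.1178]
eef_rot: [-0.149, 0.989, -0.001, 0.0]
contact_force: [1.3, -3.6, 2.5]
opening: 0.447
finger_force: 35.0
```

```bash

python3 -m jog '[{"wx":0,"wy":0,"wz":0,"dx":0,"dy":0,"dz":0.02,"hand":0.8},{"wx":0,"wy":0,"wz":0,"dx":0,"dy":0,"dz":0.04,"hand":0.8},{"wx":0,"wy":0,"wz":0,"dx":0,"dy":0,"dz":0.05,"hand":0.8},{"wx":0,"wy":0,"wz":0,"dx":0,"dy":0,"dz":0.05,"hand":0.8},{"wx":0,"wy":0,"wz":0,"dx":0,"dy":0,"dz":0.05,"hand":0.8}]'
python3 -m jog '[{"wx":0,"wy":0,"wz":0,"dx":0,"dy":0,"dz":0.05,"hand":0.8},{"wx":0,"wy":0,"wz":0,"dx":0,"dy":0,"dz":0.05,"hand":0.8},{"wx":0,"wy":0,"wz":0,"dx":0,"dy":0,"dz":0.05,"hand":0.8},{"wx":0,"wy":0,"wz":0,"dx":0,"dy":0,"dz":0.03,"hand":0.8},{"wx":0,"wy":0,"wz":0,"dx":0,"dy":0,"dz":0,"hand":0.8}]'
python3 - <<'E'
from fit import *
P=[]
for i in range(3):
    im=r.snapshot("scene"); s=r.get_state(); P.append(s["tool_pos"])
print(np.mean(P,0),s["eef_rot"],s["contact_force"])
a=cv2.cvtColor(im,cv2.COLOR_RGB2BGR); cv2.imwrite("pics/s3.png",a); cv2.imwrite("pics/s3c.png",cv2.resize(a[130:230,150:260],None,fx=5,fy=5,interpolation=cv2.INTER_CUBIC))
for m in r.masks_of("scene","roller")[:2]:
    print(m["p"],m["bbox"])
    T=np.mean(P,0); show("roller",fit("roller",{"scene":m["region"]},[T[0],T[1],T[2]+.009,np.radians(-72.5)],T[2]+.009))
for q in("v_block","alu_block","riser"): print(q,[(m["p"],m["bbox"]) for m in r.masks_of("scene",q)])
E
```

```text
clock: 5.35
tool_pos: [0.66, 0.1724, 0.172]
eef_rot: [-0.15, 0.989, 0.001, 0.0]
contact_force: [0.1, -0.4, -4.1]
opening: 0.445
finger_force: 35.0
clock: 5.77
tool_pos: [0.6612, 0.1721, 0.2178]
eef_rot: [-0.149, 0.989, 0.0, 0.002]
contact_force: [0.6, 0.9, -4.3]
opening: 0.444
finger_force: 35.0
[0.6600076  0.17151613 0.21543111] [-1.49570630e-01  9.88750817e-01 -1.63919220e-04 -6.49519452e-04] [ 0.69039302  0.43152709 -4.22065748]
0.6 [177.4, 145.3, 218.6, 160.7]
roller [664.3 166.6 224.4] yaw -73.1 miss 123.8
v_block [(0.67, [190.2, 180.1, 211.9, 194.8])]
alu_block [(0.86, [186.6, 304.4, 213.4, 329.7]), (0.62, [191.4, 192.0, 209.6, 204.7])]
riser [(0.51, [188.9, 200.0, 211.3, 215.3])]
```

View pics/s3c.png

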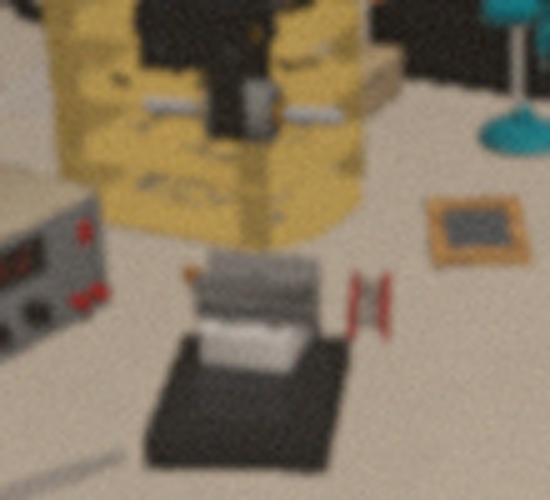

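The roller is lifted and level: its axle runs from crop (145,105) to (343,118), and weight on the wrist is 4.2 N. The V-block and aluminium block stayed put. Now the axial offset and the way to the stand.

```bash
python3 - <<'E'
from fit import *
T=np.array([.6600,.1715,.2249]); e=np.array([np.cos(np.radians(17.3)),np.sin(np.radians(17.3)),0])
A=[(proj("scene",np.array([T+e*(o+h)]))+.5-[150,130])*5 for o in(0,) for h in(.065,-.065)]
print(A)
m=ray("scene",[(145+343)/2/5+150-.5,(105+118)/2/5+130-.5],.2249); print(m, (m-T)@e)
E
```

```text
[array([[144.71001294, 103.94727791]]), array([[341.20246622, 117.1089801 ]])]
[0.65784192 0.17253262 0.2249    ] -0.0017533760051138794
```

```bash

python3 -m jog '[{"wx":0,"wy":0,"wz":-0.046,"dx":-0.058,"dy":-0.049,"dz":0,"hand":0.8},{"wx":0,"wy":0,"wz":-0.046,"dx":-0.058,"dy":-0.049,"dz":0,"hand":0.8},{"wx":0,"wy":0,"wz":-0.046,"dx":-0.058,"dy":-0.049,"dz":0,"hand":0.8},{"wx":0,"wy":0,"wz":-0.046,"dx":-0.058,"dy":-0.049,"dz":0,"hand":0.8},{"wx":0,"wy":0,"wz":-0.046,"dx":-0.058,"dy":-0.049,"dz":0,"hand":0.8}]'
python3 -m jog '[{"wx":0,"wy":0,"wz":-0.046,"dx":-0.058,"dy":-0.049,"dz":0,"hand":0.8},{"wx":0,"wy":0,"wz":-0.046,"dx":-0.058,"dy":-0.049,"dz":0,"hand":0.8},{"wx":0,"wy":0,"wz":-0.046,"dx":-0.058,"dy":-0.049,"dz":0,"hand":0.8},{"wx":0,"wy":0,"wz":-0.046,"dx":-0.058,"dy":-0.049,"dz":0,"hand":0.8},{"wx":0,"wy":0,"wz":-0.046,"dx":-0.058,"dy":-0.049,"dz":0,"hand":0.8}]'
python3 -m jog '[{"wx":0,"wy":0,"wz":-0.046,"dx":-0.058,"dy":-0.049,"dz":0,"hand":0.8},{"wx":0,"wy":0,"wz":-0.046,"dx":-0.058,"dy":-0.049,"dz":0,"hand":0.8},{"wx":0,"wy":0,"wz":-0.046,"dx":-0.058,"dy":-0.049,"dz":0,"hand":0.8},{"wx":0,"wy":0,"wz":-0.046,"dx":-0.058,"dy":-0.049,"dz":0,"hand":0.8},{"wx":0,"wy":0,"wz":-0.046,"dx":-0.058,"dy":-0.049,"dz":0,"hand":0.8}]'
cat > look.py <<'E'
from fit import *
def state(k=3):
    P=[]
    for i in range(k):
        im=r.snapshot("scene"); s=r.get_state(); P.append(s["tool_pos"])
    x,y=s["eef_rot"][:2]; print("clock",s["clock"],"tcp",np.mean(P,0).round(4),"closing deg",round(np.degrees(2*np.arctan2(y,x))-90,1),"F",s["contact_force"].round(1),"q",s["q"].round(2))
    return cv2.cvtColor(im,cv2.COLOR_RGB2BGR),np.mean(P,0)
def crop(im,roi,f,name): cv2.imwrite(name,cv2.resize(im[roi[1]:roi[3],roi[0]:roi[2]],None,fx=f,fy=f,interpolation=cv2.INTER_CUBIC))
E
python3 -c "
from look import *
state()"
```

```text
clock: 6.53
tool_pos: [0.5867, 0.1097, 0.215]
eef_rot: [0.082, 0.997, 0.0, -0.0]
contact_force: [0.9, -0.4, -3.5]
opening: 0.446
finger_force: 35.0
clock: 6.95
tool_pos: [0.5144, 0.0487, 0.2152]
eef_rot: [0.307, 0.952, 0.0, 0.0]
contact_force: [0.1, -0.7, -4.6]
opening: 0.444
finger_force: 35.0
clock: 7.37
tool_pos: [0.4421, -0.0124, 0.2154]
eef_rot: [0.516, 0.857, 0.0, 0.0]
contact_force: [-1.1, -1.1, -2.8]
opening: 0.443
finger_force: 35.0
clock 7.5167 tcp [ 0.4396 -0.0143  0.2152] closing deg 28.1 F [ 1.7  0.4 -3.9] q [-0.05  0.5  -0.04  2.13  0.04  0.52  0.37]
```

```bash

python3 -m jog '[{"wx":0,"wy":0,"wz":-0.003,"dx":0.01,"dy":0.003,"dz":-0.1,"hand":0.8},{"wx":0,"wy":0,"wz":0,"dx":0,"dy":0,"dz":-0.1,"hand":0.8},{"wx":0,"wy":0,"wz":0,"dx":0,"dy":0,"dz":-0.1,"hand":0.8},{"wx":0,"wy":0,"wz":0,"dx":0,"dy":0,"dz":-0.1,"hand":0.8},{"wx":0,"wy":0,"wz":0,"dx":0,"dy":0,"dz":-0.1,"hand":0.8}]'
python3 -m jog '[{"wx":0,"wy":0,"wz":0,"dx":0,"dy":0,"dz":-0.04,"hand":0.8},{"wx":0,"wy":0,"wz":0,"dx":0,"dy":0,"dz":0,"hand":0.8},{"wx":0,"wy":0,"wz":0,"dx":0,"dy":0,"dz":0,"hand":0.8}]'
python3 -c "
from look import *
im,T=state(); crop(im,[250,140,330,230],6,'pics/s4c.png')
c=np.array([.4418,-.0135]);a=np.radians(27.7);u=np.array([np.cos(a),np.sin(a)]);v=np.array([-u[1],u[0]])
print('err in stand x,y mm',(T[:2]-c)@u*1e3,(T[:2]-c)@v*1e3)
"
```

```text
clock: 7.93
tool_pos: [0.447, -0.0102, 0.0891]
eef_rot: [0.516, 0.857, 0.001, 0.001]
contact_force: [1.1, -0.1, -4.1]
opening: 0.448
finger_force: 35.0
clock: 8.18
tool_pos: [0.446, -0.0106, 0.0798]
eef_rot: [0.516, 0.857, 0.0, -0.0]
contact_force: [0.1, -0.7, -4.0]
opening: 0.443
finger_force: 35.0
clock 8.3333 tcp [ 0.4462 -0.0109  0.0808] closing deg 27.8 F [-0.4  0.  -3.8] q [-0.07  0.78 -0.01  2.22  0.06  0.14  0.35]
err in stand x,y mm 5.12955079580132 0.19721445339960023
```

View pics/s4c.png

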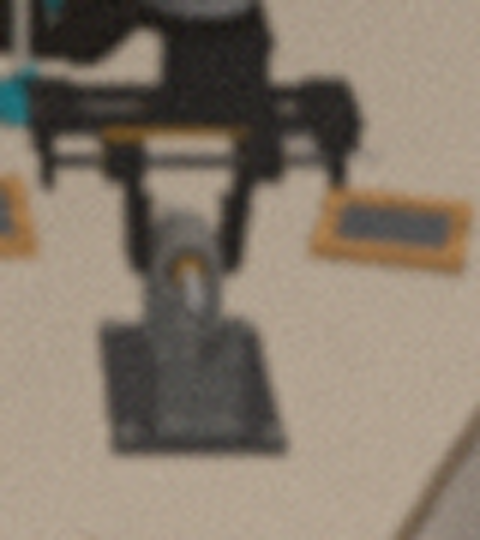

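```bash
python3 -c "
from look import *
a=np.radians(27.7);v=np.array([-np.sin(a),np.cos(a),0])
for nm,c in(('tcp',[.4462,-.0109,.0902]),('stand',[.4418,-.0135,.0902])):
    print(nm,((proj('scene',np.array([np.array(c)+v*h for h in(.065,.028,.022)]))+.5-[250,140])*6).round(1))
s=[.4418,-.0135,0]
Rz=np.array([[np.cos(a),-np.sin(a),0],[np.sin(a),np.cos(a),0],[0,0,1]])
P=np.array([[-24,60,76],[-15,60,76],[-7,60,62],[-7,60,44],[7,60,44],[7,60,62],[15,60,76],[24,60,76],[-50,78,8],[50,78,8]])/1e3
print(((proj('scene',P@Rz.T+s)+.5-[250,140])*6).round(0).tolist())
import pickle
"

```

```text
tcp [[194.2 303. ]
 [188.2 274.5]
 [187.3 270.1]]
stand [[203.3 302.8]
 [197.1 274.4]
 [196.1 269.9]]
[[244.0, 322.0], [228.0, 322.0], [212.0, 344.0], [211.0, 372.0], [186.0, 372.0], [188.0, 344.0], [175.0, 322.0], [159.0, 321.0], [286.0, 443.0], [111.0, 443.0]]
```

```bash
python3 -c "
from look import *
a=cv2.imread('pics/s4c.png',0); b=cv2.imread('pics/s1.png',0); b=cv2.resize(b[140:230,250:330],None,fx=6,fy=6,interpolation=cv2.INTER_CUBIC)
for im in(a,b):
    print(im[430:470:3,150:250].mean(1).round(0).tolist()); print(im[420:435,90:130:3].mean(0).round().tolist(),im[420:435,265:305:3].mean(0).round().tolist())
    print('cheek row 330', im[335:350,130:260:5].mean(0).round().tolist())
"

```

```text
[78.0, 74.0, 68.0, 62.0, 60.0, 61.0, 72.0, 86.0, 109.0, 128.0, 147.0, 156.0, 163.0, 164.0]
[161.0, 161.0, 163.0, 162.0, 158.0, 146.0, 130.0, 108.0, 90.0, 78.0, 77.0, 80.0, 83.0, 84.0] [71.0, 78.0, 82.0, 90.0, 97.0, 112.0, 127.0, 143.0, 151.0, 160.0, 163.0, 165.0, 164.0, 164.0]
cheek row 330 [59.0, 60.0, 60.0, 63.0, 70.0, 76.0, 79.0, 81.0, 79.0, 79.0, 79.0, 83.0, 85.0, 80.0, 73.0, 67.0, 64.0, 65.0, 66.0, 70.0, 74.0, 76.0, 72.0, 64.0, 64.0, 79.0]
[79.0, 75.0, 70.0, 65.0, 62.0, 61.0, 72.0, 87.0, 111.0, 129.0, 149.0, 158.0, 165.0, 166.0]
[164.0, 164.0, 164.0, 161.0, 159.0, 147.0, 129.0, 107.0, 92.0, 81.0, 78.0, 78.0, 82.0, 84.0] [72.0, 76.0, 80.0, 90.0, 99.0, 115.0, 128.0, 144.0, 153.0, 162.0, 164.0, 165.0, 164.0, 163.0]
cheek row 330 [62.0, 62.0, 66.0, 67.0, 70.0, 76.0, 81.0, 84.0, 83.0, 80.0, 80.0, 85.0, 88.0, 82.0, 77.0, 70.0, 68.0, 69.0, 71.0, 73.0, 76.0, 77.0, 74.0, 68.0, 69.0, 82.0]
```

The stand hasn't moved since the earlier picture, and the axle end at crop (195,300) matches the measured TCP. So the roller really is 5 mm off the slot line, and I'll correct that before lowering it.

```bash

python3 -m jog '[{"wx":0,"wy":0,"wz":0,"dx":-0.018,"dy":-0.01,"dz":0,"hand":0.8},{"wx":0,"wy":0,"wz":0,"dx":0,"dy":0,"dz":-0.03,"hand":0.8},{"wx":0,"wy":0,"wz":0,"dx":0,"dy":0,"dz":-0.03,"hand":0.8},{"wx":0,"wy":0,"wz":0,"dx":0,"dy":0,"dz":0,"hand":0.8},{"wx":0,"wy":0,"wz":0,"dx":0,"dy":0,"dz":0,"hand":0.8}]'
python3 -c "
from look import *
im,T=state()
c=np.array([.4418,-.0135]);a=np.radians(27.7);u=np.array([np.cos(a),np.sin(a)]);v=np.array([-u[1],u[0]])
print('err in stand x,y mm',(T[:2]-c)@u*1e3,(T[:2]-c)@v*1e3)
"
```

```text
clock: 8.75
tool_pos: [0.4402, -0.0139, 0.0647]
eef_rot: [0.517, 0.856, -0.0, -0.0]
contact_force: [0.3, 0.0, -3.9]
opening: 0.444
finger_force: 35.0
clock 8.9 tcp [ 0.4405 -0.0139  0.0651] closing deg 27.8 F [-0.9  0.4 -4. ] q [-0.07  0.81 -0.01  2.24  0.07  0.09  0.35]
err in stand x,y mm -1.3243914709813354 0.2230972987956132
```

q6 is close to its 0.04 limit here. The roller is round about its axle, so I can tilt the tool about the axle line without disturbing it. That opens up q6 and shifts the roller by the missing 1.3 mm.

```bash

python3 -m jog '[{"wx":-0.012,"wy":0.022,"wz":0,"dx":0,"dy":0,"dz":0,"hand":0.8},{"wx":-0.012,"wy":0.022,"wz":0,"dx":0,"dy":0,"dz":0,"hand":0.8},{"wx":-0.012,"wy":0.022,"wz":0,"dx":0,"dy":0,"dz":0,"hand":0.8},{"wx":0,"wy":0,"wz":0,"dx":0,"dy":0,"dz":0,"hand":0.8},{"wx":0,"wy":0,"wz":0,"dx":0,"dy":0,"dz":0,"hand":0.8}]'
python3 -c "
from look import *
im,T=state(); print(r.get_state()['eef_rot'])
c=np.array([.4418,-.0135]);a=np.radians(27.7);u=np.array([np.cos(a),np.sin(a)]);v=np.array([-u[1],u[0]])
from scipy.spatial.transform import Rotation as Q
Ro=T-Q.from_quat(r.get_state()['eef_rot']).as_matrix()[:,2]*.0094; print('roller z',Ro[2],'err in stand x,y mm',(Ro[:2]-c)@u*1e3,(Ro[:2]-c)@v*1e3)
"
```

```text
clock: 9.32
tool_pos: [0.4413, -0.0134, 0.0652]
eef_rot: [0.515, 0.854, -0.064, -0.037]
contact_force: [0.8, 0.5, -3.3]
opening: 0.443
finger_force: 35.0
clock 9.4667 tcp [ 0.4398 -0.0142  0.0653] closing deg 27.7 F [-0.6 -0.2 -3.8] q [-0.15  0.83  0.05  2.12  0.06  0.32  0.32]
[ 0.51547257  0.85359123 -0.06492803 -0.03813659]
roller z 0.07460644095599803 err in stand x,y mm -0.6617275625228677 0.27002515909768027
```

```bash

python3 -m jog '[{"wx":0,"wy":0,"wz":0,"dx":0.003,"dy":0.001,"dz":-0.02,"hand":0.8},{"wx":0,"wy":0,"wz":0,"dx":0,"dy":0,"dz":-0.02,"hand":0.8},{"wx":0,"wy":0,"wz":0,"dx":0,"dy":0,"dz":-0.02,"hand":0.8},{"wx":0,"wy":0,"wz":0,"dx":0,"dy":0,"dz":-0.02,"hand":0.8},{"wx":0,"wy":0,"wz":0,"dx":0,"dy":0,"dz":0,"hand":0.8}]'
cat > st.py <<'E'
from look import *
from scipy.spatial.transform import Rotation as Q
im,T=state()
c=np.array([.4418,-.0135]);a=np.radians(27.7);u=np.array([np.cos(a),np.sin(a)]);v=np.array([-u[1],u[0]])
A=Q.from_quat(r.get_state()['eef_rot']).as_matrix()
Ro=T-A[:,2]*.0094; print('roller z',Ro[2],'err in stand x,y mm',(Ro[:2]-c)@u*1e3,(Ro[:2]-c)@v*1e3,'axle',A[:,0])
E
python3 st.py
```

```text
clock: 9.88
tool_pos: [0.4407, -0.0137, 0.0442]
eef_rot: [0.515, 0.854, -0.065, -0.039]
contact_force: [0.1, -0.4, -3.6]
opening: 0.443
finger_force: 35.0
clock 10.0333 tcp [ 0.4409 -0.0138  0.0448] closing deg 27.8 F [-1.4  0.3 -4. ] q [-0.15  0.88  0.05  2.12  0.06  0.28  0.32]
roller z 0.05413521371893104 err in stand x,y mm 0.5422170201837576 0.1937702818877202 axle [-0.46627843  0.88463587 -0.00194756]
```

```bash

python3 -m jog '[{"wx":0,"wy":0,"wz":0,"dx":-0.002,"dy":-0.001,"dz":-0.01,"hand":0.8},{"wx":0,"wy":0,"wz":0,"dx":0,"dy":0,"dz":-0.006,"hand":0.8},{"wx":0,"wy":0,"wz":0,"dx":0,"dy":0,"dz":0,"hand":0.8},{"wx":0,"wy":0,"wz":0,"dx":0,"dy":0,"dz":0,"hand":0.8}]'
python3 st.py
python3 -m jog '[{"wx":0,"wy":0,"wz":0,"dx":0,"dy":0,"dz":-0.004,"hand":0.8},{"wx":0,"wy":0,"wz":0,"dx":0,"dy":0,"dz":0,"hand":0.8},{"wx":0,"wy":0,"wz":0,"dx":0,"dy":0,"dz":0,"hand":0.8}]'
python3 st.py
```

```text
clock: 10.37
tool_pos: [0.4407, -0.014, 0.0412]
eef_rot: [0.515, 0.854, -0.065, -0.038]
contact_force: [-0.3, 0.1, -4.1]
opening: 0.446
finger_force: 35.0
clock 10.5167 tcp [ 0.4407 -0.014   0.0413] closing deg 27.8 F [-0.4 -0.2 -3.3] q [-0.15  0.88  0.05  2.13  0.06  0.27  0.32]
roller z 0.0505907546364458 err in stand x,y mm 0.19544103643694996 0.09087518692142446 axle [-0.46628945  0.88462954 -0.00217164]
clock: 10.77
tool_pos: [0.4405, -0.0141, 0.0403]
eef_rot: [0.515, 0.854, -0.065, -0.038]
contact_force: [-1.3, -0.5, -1.9]
opening: 0.448
finger_force: 35.0
clock 10.9167 tcp [ 0.4405 -0.0141  0.0403] closing deg 27.8 F [-1.4 -1.2 -2. ] q [-0.15  0.89  0.05  2.13  0.06  0.27  0.32]
roller z 0.04959826826449416 err in stand x,y mm -0.009066269353371337 0.10313089416918518 axle [-0.46618036  0.88468722 -0.00209569]
```

```bash

python3 -m jog '[{"wx":0,"wy":0,"wz":0,"dx":0,"dy":0,"dz":-0.004,"hand":0.8},{"wx":0,"wy":0,"wz":0,"dx":0,"dy":0,"dz":0,"hand":0.8},{"wx":0,"wy":0,"wz":0,"dx":0,"dy":0,"dz":0,"hand":0.8}]'
python3 st.py
```

```text
clock: 11.17
tool_pos: [0.4402, -0.0143, 0.0396]
eef_rot: [0.516, 0.853, -0.065, -0.038]
contact_force: [-1.0, -0.8, 5.0]
opening: 0.444
finger_force: 35.0
clock 11.3167 tcp [ 0.4402 -0.0143  0.0396] closing deg 27.7 F [-3.  -0.8  6. ] q [-0.15  0.89  0.05  2.13  0.06  0.27  0.32]
roller z 0.0488833335195664 err in stand x,y mm -0.3511375122195388 0.04446634221716401 axle [-0.46557689  0.88500476 -0.00217449]
```

```bash

python3 -m jog '[{"wx":0,"wy":0,"wz":0,"dx":0,"dy":0,"dz":0,"hand":0.5},{"wx":0,"wy":0,"wz":0,"dx":0,"dy":0,"dz":0,"hand":0.4},{"wx":0,"wy":0,"wz":0,"dx":0,"dy":0,"dz":0,"hand":0.2},{"wx":0,"wy":0,"wz":0,"dx":0,"dy":0,"dz":0,"hand":0},{"wx":0,"wy":0,"wz":0,"dx":0,"dy":0,"dz":0,"hand":0}]'
python3 -m jog '[{"wx":0,"wy":0,"wz":0,"dx":0,"dy":0,"dz":0,"hand":0},{"wx":0,"wy":0,"wz":0,"dx":0,"dy":0,"dz":0,"hand":0},{"wx":0,"wy":0,"wz":0,"dx":0,"dy":0,"dz":0,"hand":0},{"wx":0,"wy":0,"wz":0,"dx":0,"dy":0,"dz":0.02,"hand":0},{"wx":0,"wy":0,"wz":0,"dx":0,"dy":0,"dz":0.06,"hand":0}]'
python3 -m jog '[{"wx":0,"wy":0,"wz":0,"dx":0,"dy":0,"dz":0.08,"hand":0},{"wx":0,"wy":0,"wz":0,"dx":0,"dy":0,"dz":0.12,"hand":0},{"wx":0.012,"wy":-0.022,"wz":0,"dx":0,"dy":0,"dz":0.12,"hand":0},{"wx":0.012,"wy":-0.022,"wz":0,"dx":0,"dy":0,"dz":0.12,"hand":0},{"wx":0.012,"wy":-0.022,"wz":0,"dx":0,"dy":0,"dz":0.12,"hand":0}]'
cat > pile.py <<'E'
from look import *
im,T=state(); t=cv2.cvtColor(r.snapshot("top"),cv2.COLOR_RGB2BGR)
import sys; k=sys.argv[1]; cv2.imwrite(f"pics/s_{k}.png",im); cv2.imwrite(f"pics/t_{k}.png",t)
a=cv2.resize(im[140:230,150:320],None,fx=4.6,fy=4.6,interpolation=cv2.INTER_CUBIC); b=cv2.resize(t[140:240,180:360][:,:],(782,434),interpolation=cv2.INTER_CUBIC)[:186+0]
b=cv2.resize(t[140:240,185:305],None,fx=6.5,fy=6.5,interpolation=cv2.INTER_CUBIC)
cv2.imwrite(f"pics/{k}_s.png",a); cv2.imwrite(f"pics/{k}_t.png",b)
for q in sys.argv[2:]:
    for n in("scene","top"): 
        for m in r.masks_of(n,q)[:3]: print(q,n,m["p"],np.int32(np.round(m["bbox"])).tolist(),m["region"].sum()); np.save(f"{k}_{q}_{n}_{int(m['bbox'][0])}.npy",m["region"])
E
python3 pile.py p1 roller v_block alu_block riser
```

```text
clock: 11.73
tool_pos: [0.4412, -0.0138, 0.0392]
eef_rot: [0.515, 0.854, -0.065, -0.038]
contact_force: [0.9, -0.8, 0.1]
opening: 0.78
finger_force: 0.0
clock: 12.15
tool_pos: [0.4399, -0.0139, 0.0586]
eef_rot: [0.515, 0.854, -0.066, -0.039]
contact_force: [0.2, 0.5, -0.3]
opening: 0.998
finger_force: 0.0
clock: 12.57
tool_pos: [0.4405, -0.0139, 0.2009]
eef_rot: [0.516, 0.856, 0.001, 0.001]
contact_force: [-0.4, -0.4, 0.4]
opening: 0.997
finger_force: 0.0
clock 12.7167 tcp [ 0.441  -0.0151  0.2033] closing deg 27.7 F [0.8 0.3 0.1] q [-0.06  0.52 -0.02  2.15  0.02  0.47  0.39]
roller scene 0.68 [275, 186, 288, 201] 99
roller scene 0.44 [268, 179, 298, 217] 638
roller top 0.21 [356, 166, 368, 214] 242
v_block scene 0.8 [189, 180, 214, 196] 344
v_block top 0.63 [222, 150, 236, 174] 202
alu_block scene 0.63 [188, 303, 216, 331] 671
alu_block scene 0.52 [192, 194, 209, 206] 128
alu_block top 0.74 [125, 221, 140, 236] 125
riser scene 0.67 [190, 198, 211, 213] 228
riser top 0.73 [215, 152, 248, 174] 149
```

View pics/p1_s.png

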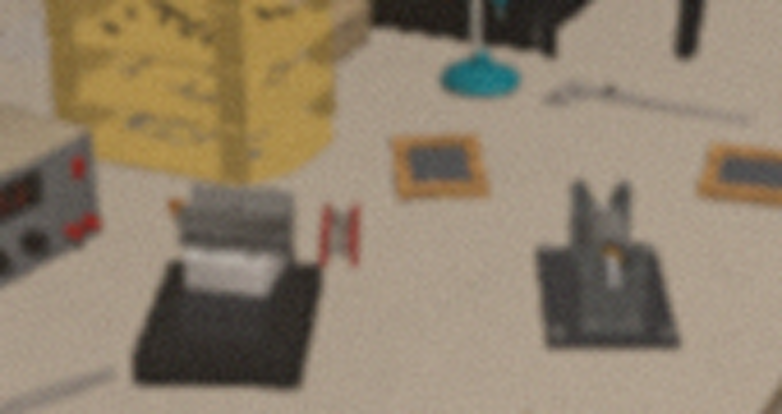

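View pics/p1_t.png

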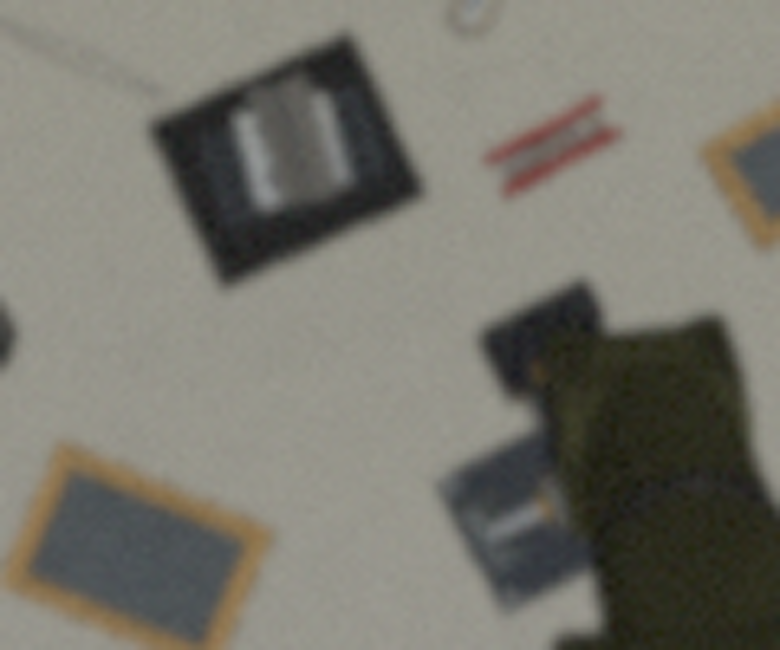

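The roller sits in the stand with its axle down in the near slot, at scene crop (612,265) and top crop (515,525). The V-block, at top crop (295,140), is uncovered on the bright aluminium block, with the dark riser below it.

```bash
cat > b.py <<'E'
from fit import *
L=lambda n:np.load(n)
vt=L("p1_v_block_top_222.npy") if __import__("os").path.exists("p1_v_block_top_222.npy") else L("p1_v_block_top_221.npy")
import glob
g=lambda q,n,x:min((abs(int(f.split("_")[-1][:-4])-x),f) for f in glob.glob(f"p1_{q}_{n}_*.npy"))[1]
V={n:L(g("v_block",n,x)) for n,x in(("scene",189),("top",222))}
p0=np.array([.661,.169,.08,np.radians(-72)])
show("v both",fit("v_block",V,p0)); 
for n in V: show("v "+n,fit("v_block",{n:V[n]},p0,.08))
vb=fit("v_block",V,p0,.08); show("v z80",vb)
al=fit("alu_block",{"scene":L(g("alu_block","scene",192))},[.661,.17,.055,np.radians(17)],.055,[("v_block",vb[0])]); show("alu",al)
ri=fit("riser",{"top":L(g("riser","top",215))},[.661,.17,.03,np.radians(20)],.03,[("v_block",vb[0]),("alu_block",al[0])]); show("riser",ri)
show("roller",fit("roller",{"scene":L(g("roller","scene",275))},[.4418,-.0135,.049,np.radians(27.7)],.049))
E
python3 b.py
```

```text
v both [657.6 168.7  81.2] yaw -72.8 miss 55.9
v scene [659.3 166.8  80. ] yaw -74.0 miss 35.0
v top [657.4 168.5  80. ] yaw -72.6 miss 19.5
v z80 [657.9 168.   80. ] yaw -71.5 miss 58.7
alu [662.7 162.1  55. ] yaw 22.6 miss 27.5
riser [658.8 171.9  30. ] yaw 20.0 miss 89.2
roller [445.2 -24.4  49. ] yaw 26.7 miss 61.5
```

```bash

python3 -m jog '[{"wx":0,"wy":0,"wz":0.046,"dx":0.058,"dy":0.049,"dz":0,"hand":0},{"wx":0,"wy":0,"wz":0.046,"dx":0.058,"dy":0.049,"dz":0,"hand":0},{"wx":0,"wy":0,"wz":0.046,"dx":0.058,"dy":0.049,"dz":0,"hand":0},{"wx":0,"wy":0,"wz":0.046,"dx":0.058,"dy":0.049,"dz":0,"hand":0},{"wx":0,"wy":0,"wz":0.046,"dx":0.058,"dy":0.049,"dz":0,"hand":0}]' 50
python3 -m jog '[{"wx":0,"wy":0,"wz":0.046,"dx":0.058,"dy":0.049,"dz":0,"hand":0},{"wx":0,"wy":0,"wz":0.046,"dx":0.058,"dy":0.049,"dz":0,"hand":0},{"wx":0,"wy":0,"wz":0.046,"dx":0.058,"dy":0.049,"dz":0,"hand":0},{"wx":0,"wy":0,"wz":0.046,"dx":0.058,"dy":0.049,"dz":0,"hand":0},{"wx":0,"wy":0,"wz":0.046,"dx":0.058,"dy":0.049,"dz":0,"hand":0}]'
python3 -m jog '[{"wx":0,"wy":0,"wz":0.046,"dx":0.058,"dy":0.049,"dz":0,"hand":0},{"wx":0,"wy":0,"wz":0.046,"dx":0.058,"dy":0.049,"dz":0,"hand":0},{"wx":0,"wy":0,"wz":0.046,"dx":0.058,"dy":0.049,"dz":0,"hand":0},{"wx":0,"wy":0,"wz":0.046,"dx":0.058,"dy":0.049,"dz":0,"hand":0},{"wx":0,"wy":0,"wz":0.046,"dx":0.058,"dy":0.049,"dz":0,"hand":0}]'
python3 -m jog '[{"wx":0,"wy":0,"wz":0,"dx":0,"dy":0,"dz":-0.06,"hand":0},{"wx":0,"wy":0,"wz":0,"dx":0,"dy":0,"dz":-0.07,"hand":0},{"wx":0,"wy":0,"wz":0,"dx":0,"dy":0,"dz":-0.07,"hand":0},{"wx":0,"wy":0,"wz":0,"dx":0,"dy":0,"dz":-0.06,"hand":0},{"wx":0,"wy":0,"wz":0,"dx":0,"dy":0,"dz":0,"hand":0}]'
python3 -c "
from look import *
state()"
```

```text
clock: 13.58
tool_pos: [0.5137, 0.0479, 0.1988]
eef_rot: [0.306, 0.952, -0.0, -0.0]
contact_force: [0.6, 0.4, -0.5]
opening: 0.999
finger_force: 0.0
clock: 14.0
tool_pos: [0.5862, 0.1091, 0.1986]
eef_rot: [0.081, 0.997, -0.0, -0.001]
contact_force: [0.2, -0.6, -1.3]
opening: 1.0
finger_force: 0.0
clock: 14.42
tool_pos: [0.6586, 0.1702, 0.1984]
eef_rot: [-0.149, 0.989, -0.0, -0.001]
contact_force: [-0.7, -0.0, 0.7]
opening: 1.001
finger_force: 0.0
clock: 14.83
tool_pos: [0.6558, 0.1688, 0.1301]
eef_rot: [-0.147, 0.989, -0.001, -0.004]
contact_force: [-0.5, 0.2, -0.4]
opening: 0.996
finger_force: 0.0
clock 14.9833 tcp [0.6577 0.1696 0.1333] closing deg 106.9 F [ 0.2 -0.3  1.1] q [-0.13  0.9  -0.37  1.46  0.39  0.85  1.23]
```

```bash

python3 -m jog '[{"wx":0,"wy":0,"wz":0.004,"dx":0.002,"dy":-0.003,"dz":-0.043,"hand":0},{"wx":0,"wy":0,"wz":0,"dx":0,"dy":0,"dz":-0.043,"hand":0},{"wx":0,"wy":0,"wz":0,"dx":0,"dy":0,"dz":-0.043,"hand":0},{"wx":0,"wy":0,"wz":0,"dx":0,"dy":0,"dz":-0.043,"hand":0},{"wx":0,"wy":0,"wz":0,"dx":0,"dy":0,"dz":0,"hand":0}]'
python3 -c "
from look import *
im,T=state(); crop(im,[150,130,260,230],5,'pics/s5c.png')"
python3 -m jog '[{"wx":0,"wy":0,"wz":0,"dx":0,"dy":0,"dz":0,"hand":0.4},{"wx":0,"wy":0,"wz":0,"dx":0,"dy":0,"dz":0,"hand":0.5},{"wx":0,"wy":0,"wz":0,"dx":0,"dy":0,"dz":0,"hand":0.6},{"wx":0,"wy":0,"wz":0,"dx":0,"dy":0,"dz":0,"hand":0.6},{"wx":0,"wy":0,"wz":0,"dx":0,"dy":0,"dz":0,"hand":0.7}]' 50
python3 -m jog '[{"wx":0,"wy":0,"wz":0,"dx":0,"dy":0,"dz":0,"hand":0.8},{"wx":0,"wy":0,"wz":0,"dx":0,"dy":0,"dz":0,"hand":0.8},{"wx":0,"wy":0,"wz":0,"dx":0,"dy":0,"dz":0,"hand":0.8},{"wx":0,"wy":0,"wz":0,"dx":0,"dy":0,"dz":0,"hand":0.8},{"wx":0,"wy":0,"wz":0,"dx":0,"dy":0,"dz":0,"hand":0.8}]' 50
```

```text
clock: 15.4
tool_pos: [0.6569, 0.1683, 0.0881]
eef_rot: [-0.151, 0.989, -0.001, -0.002]
contact_force: [-0.1, 1.3, -0.6]
opening: 0.999
finger_force: 0.0
clock 15.55 tcp [0.6582 0.1689 0.0903] closing deg 107.3 F [0.  0.2 0.7] q [-0.14  0.96 -0.36  1.48  0.42  0.78  1.21]
clock: 15.97
tool_pos: [0.6589, 0.1691, 0.0915]
eef_rot: [-0.151, 0.989, 0.0, 0.0]
contact_force: [-0.5, 0.2, -0.2]
opening: 0.647
finger_force: 0.0
clock: 16.38
tool_pos: [0.6588, 0.1692, 0.0913]
eef_rot: [-0.151, 0.989, 0.0, 0.0]
contact_force: [-0.5, -0.3, 0.3]
opening: 0.429
finger_force: 50.0
```

```bash

python3 -m jog '[{"wx":0,"wy":0,"wz":0,"dx":0,"dy":0,"dz":0.02,"hand":0.8},{"wx":0,"wy":0,"wz":0,"dx":0,"dy":0,"dz":0.05,"hand":0.8},{"wx":0,"wy":0,"wz":0,"dx":0,"dy":0,"dz":0.06,"hand":0.8},{"wx":0,"wy":0,"wz":0,"dx":0,"dy":0,"dz":0.06,"hand":0.8},{"wx":0,"wy":0,"wz":0,"dx":0,"dy":0,"dz":0.06,"hand":0.8}]'
python3 -m jog '[{"wx":0,"wy":0,"wz":-0.045,"dx":0.003,"dy":-0.091,"dz":0,"hand":0.8},{"wx":0,"wy":0,"wz":-0.045,"dx":0.003,"dy":-0.091,"dz":0,"hand":0.8},{"wx":0,"wy":0,"wz":-0.045,"dx":0.003,"dy":-0.091,"dz":0,"hand":0.8},{"wx":0,"wy":0,"wz":-0.045,"dx":0.003,"dy":-0.091,"dz":0,"hand":0.8},{"wx":0,"wy":0,"wz":-0.045,"dx":0.003,"dy":-0.091,"dz":0,"hand":0.8}]'
python3 -m jog '[{"wx":0,"wy":0,"wz":-0.045,"dx":0.003,"dy":-0.091,"dz":0,"hand":0.8},{"wx":0,"wy":0,"wz":-0.045,"dx":0.003,"dy":-0.091,"dz":0,"hand":0.8},{"wx":0,"wy":0,"wz":-0.045,"dx":0.003,"dy":-0.091,"dz":0,"hand":0.8},{"wx":0,"wy":0,"wz":-0.045,"dx":0.003,"dy":-0.091,"dz":0,"hand":0.8},{"wx":0,"wy":0,"wz":-0.045,"dx":0.003,"dy":-0.091,"dz":0,"hand":0.8}]'
python3 -m jog '[{"wx":0,"wy":0,"wz":-0.045,"dx":0.003,"dy":-0.091,"dz":0,"hand":0.8},{"wx":0,"wy":0,"wz":-0.045,"dx":0.003,"dy":-0.091,"dz":0,"hand":0.8},{"wx":0,"wy":0,"wz":-0.045,"dx":0.003,"dy":-0.091,"dz":0,"hand":0.8},{"wx":0,"wy":0,"wz":-0.045,"dx":0.003,"dy":-0.091,"dz":0,"hand":0.8},{"wx":0,"wy":0,"wz":-0.045,"dx":0.003,"dy":-0.091,"dz":0,"hand":0.8}]'
python3 pile.py p2 v_block alu_block riser
```

```text
clock: 16.8
tool_pos: [0.6582, 0.1687, 0.1544]
eef_rot: [-0.151, 0.989, -0.0, -0.001]
contact_force: [0.6, 0.8, -5.8]
opening: 0.43
finger_force: 50.0
clock: 17.22
tool_pos: [0.6619, 0.054, 0.1541]
eef_rot: [0.076, 0.997, -0.0, -0.0]
contact_force: [0.3, -0.3, -6.1]
opening: 0.428
finger_force: 50.0
clock: 17.63
tool_pos: [0.6656, -0.0594, 0.154]
eef_rot: [0.296, 0.955, 0.0, -0.001]
contact_force: [-0.1, 0.3, -6.3]
opening: 0.429
finger_force: 50.0
clock: 18.05
tool_pos: [0.6694, -0.1727, 0.1539]
eef_rot: [0.502, 0.865, 0.0, -0.001]
contact_force: [1.1, 0.8, -6.4]
opening: 0.425
finger_force: 50.0
clock 18.2 tcp [ 0.6688 -0.1788  0.1539] closing deg 29.7 F [ 0.9  0.6 -7.5] q [ 0.22  0.87 -0.06  1.42  0.07  0.85  0.66]
v_block scene 0.51 [245, 136, 253, 145] 100
v_block scene 0.28 [189, 204, 212, 215] 221
alu_block scene 0.85 [192, 186, 211, 204] 270
alu_block scene 0.68 [186, 302, 217, 328] 733
alu_block top 0.71 [125, 223, 143, 239] 206
alu_block top 0.59 [223, 156, 240, 170] 220
alu_block top 0.57 [303, 155, 315, 165] 69
riser scene 0.49 [188, 196, 215, 214] 248
riser top 0.68 [215, 154, 245, 169] 115
riser top 0.56 [358, 169, 369, 210] 193
```

View pics/p2_s.png

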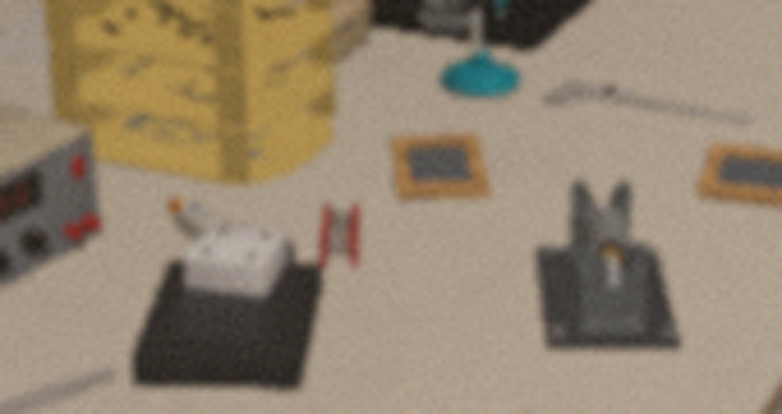

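The picture shows the aluminium block undisturbed on the riser, at scene crop (237,262), and the V tray clear at (440,167). The V-block is held above the tray. I'll lower it partway, settle and correct.

```bash

python3 -m jog '[{"wx":0,"wy":0,"wz":0.007,"dx":0.002,"dy":0.028,"dz":-0.08,"hand":0.8},{"wx":0,"wy":0,"wz":0,"dx":0,"dy":0,"dz":-0.1,"hand":0.8},{"wx":0,"wy":0,"wz":0,"dx":0,"dy":0,"dz":-0.1,"hand":0.8},{"wx":0,"wy":0,"wz":0,"dx":0,"dy":0,"dz":-0.1,"hand":0.8},{"wx":0,"wy":0,"wz":0,"dx":0,"dy":0,"dz":-0.04,"hand":0.8}]'
python3 -m jog '[{"wx":0,"wy":0,"wz":0,"dx":0,"dy":0,"dz":0,"hand":0.8},{"wx":0,"wy":0,"wz":0,"dx":0,"dy":0,"dz":0,"hand":0.8},{"wx":0,"wy":0,"wz":0,"dx":0,"dy":0,"dz":0,"hand":0.8}]'
python3 -c "
from look import *
state()"
```

```text
clock: 18.97
tool_pos: [0.6682, -0.164, 0.0452]
eef_rot: [0.494, 0.87, -0.001, -0.003]
contact_force: [-1.1, -0.2, -7.2]
opening: 0.427
finger_force: 50.0
clock: 19.22
tool_pos: [0.6722, -0.1654, 0.0506]
eef_rot: [0.494, 0.869, 0.001, 0.002]
contact_force: [-0.1, 0.1, -5.6]
opening: 0.43
finger_force: 50.0
clock 19.3667 tcp [ 0.6721 -0.1655  0.0508] closing deg 30.8 F [-0.7  0.  -4.8] q [ 0.21  1.01 -0.06  1.47  0.08  0.67  0.64]
```

```bash

python3 -m jog '[{"wx":0,"wy":0,"wz":0,"dx":-0.01,"dy":-0.024,"dz":0,"hand":0.8},{"wx":0,"wy":0,"wz":0,"dx":0,"dy":0,"dz":-0.04,"hand":0.8},{"wx":0,"wy":0,"wz":0,"dx":0,"dy":0,"dz":-0.04,"hand":0.8},{"wx":0,"wy":0,"wz":0,"dx":0,"dy":0,"dz":0,"hand":0.8},{"wx":0,"wy":0,"wz":0,"dx":0,"dy":0,"dz":0,"hand":0.8}]'
python3 -c "
from look import *
im,T=state(); crop(im,[215,135,285,205],8,'pics/s6c.png')"
```

```text
clock: 19.78
tool_pos: [0.6668, -0.1707, 0.0272]
eef_rot: [0.494, 0.869, -0.0, -0.002]
contact_force: [0.0, -0.1, -5.7]
opening: 0.427
finger_force: 50.0
clock 19.9333 tcp [ 0.668  -0.1709  0.0283] closing deg 30.8 F [ 0.5 -0.3 -5.8] q [ 0.21  1.04 -0.06  1.47  0.09  0.63  0.65]
```

View pics/s6c.png

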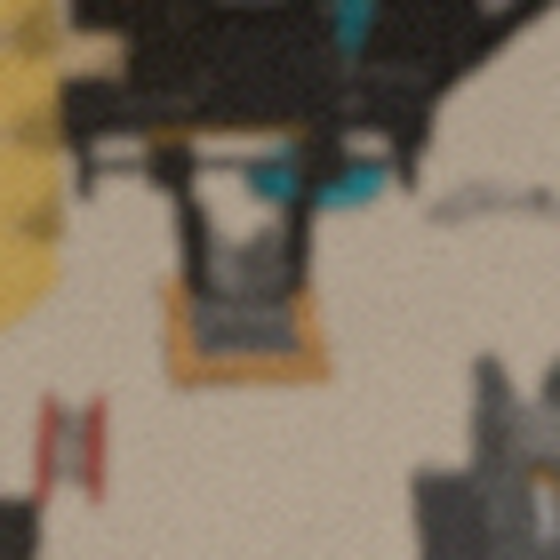

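The V-block is groove up and centred over the narrow tray, at crop (245,290). I'll set it down.

```bash

python3 -m jog '[{"wx":0,"wy":0,"wz":0,"dx":0.003,"dy":0,"dz":-0.02,"hand":0.8},{"wx":0,"wy":0,"wz":0,"dx":0,"dy":0,"dz":-0.02,"hand":0.8},{"wx":0,"wy":0,"wz":0,"dx":0,"dy":0,"dz":-0.006,"hand":0.8},{"wx":0,"wy":0,"wz":0,"dx":0,"dy":0,"dz":0,"hand":0.8},{"wx":0,"wy":0,"wz":0,"dx":0,"dy":0,"dz":0,"hand":0.8}]'
python3 -c "
from look import *
state()"
```

```text
clock: 20.35
tool_pos: [0.6687, -0.1711, 0.017]
eef_rot: [0.494, 0.869, -0.0, -0.0]
contact_force: [-1.0, -1.6, -5.6]
opening: 0.427
finger_force: 50.0
clock 20.5 tcp [ 0.6688 -0.1712  0.0172] closing deg 30.8 F [ 0.2  0.8 -5.9] q [ 0.21  1.05 -0.06  1.47  0.09  0.62  0.65]
```

```bash

python3 -m jog '[{"wx":0,"wy":0,"wz":0,"dx":0,"dy":0,"dz":-0.005,"hand":0.8},{"wx":0,"wy":0,"wz":0,"dx":0,"dy":0,"dz":0,"hand":0.8},{"wx":0,"wy":0,"wz":0,"dx":0,"dy":0,"dz":0,"hand":0.8}]'
python3 -m jog '[{"wx":0,"wy":0,"wz":0,"dx":0,"dy":0,"dz":-0.003,"hand":0.8},{"wx":0,"wy":0,"wz":0,"dx":0,"dy":0,"dz":0,"hand":0.8},{"wx":0,"wy":0,"wz":0,"dx":0,"dy":0,"dz":0,"hand":0.8}]'
```

```text
clock: 20.75
tool_pos: [0.6691, -0.1713, 0.0163]
eef_rot: [0.494, 0.869, 0.0, 0.0]
contact_force: [-0.1, 0.3, -3.7]
opening: 0.427
finger_force: 50.0
clock: 21.0
tool_pos: [0.6691, -0.1713, 0.0163]
eef_rot: [0.494, 0.869, 0.0, 0.0]
contact_force: [-1.8, 0.8, 5.0]
opening: 0.424
finger_force: 50.0
```

```bash

python3 -m jog '[{"wx":0,"wy":0,"wz":0,"dx":0,"dy":0,"dz":0,"hand":0.5},{"wx":0,"wy":0,"wz":0,"dx":0,"dy":0,"dz":0,"hand":0.4},{"wx":0,"wy":0,"wz":0,"dx":0,"dy":0,"dz":0,"hand":0.2},{"wx":0,"wy":0,"wz":0,"dx":0,"dy":0,"dz":0,"hand":0},{"wx":0,"wy":0,"wz":0,"dx":0,"dy":0,"dz":0,"hand":0}]'
python3 -m jog '[{"wx":0,"wy":0,"wz":0,"dx":0,"dy":0,"dz":0,"hand":0},{"wx":0,"wy":0,"wz":0,"dx":0,"dy":0,"dz":0.03,"hand":0},{"wx":0,"wy":0,"wz":0,"dx":0,"dy":0,"dz":0.06,"hand":0},{"wx":0,"wy":0,"wz":0,"dx":0,"dy":0,"dz":0.1,"hand":0},{"wx":0,"wy":0,"wz":0,"dx":0,"dy":0,"dz":0.12,"hand":0}]'
python3 -m jog '[{"wx":0,"wy":0,"wz":0,"dx":0,"dy":0,"dz":0.12,"hand":0},{"wx":0,"wy":0,"wz":0,"dx":0,"dy":0,"dz":0.1,"hand":0},{"wx":0,"wy":0,"wz":0,"dx":0,"dy":0,"dz":0,"hand":0},{"wx":0,"wy":0,"wz":0,"dx":0,"dy":0,"dz":0,"hand":0}]'
python3 -c "
from look import *
import glob
state()
g=lambda q,n,x:np.load(min((abs(int(f.split('_')[-1][:-4])-x),f) for f in glob.glob(f'p2_{q}_{n}_*.npy'))[1])
A={'scene':g('alu_block','scene',192),'top':g('alu_block','top',223)}
p0=[.661,.169,.055,np.radians(20)]
show('alu both',fit('alu_block',A,p0))
for n in A: show(n,fit('alu_block',{n:A[n]},p0,.055))
al=fit('alu_block',A,p0,.055); show('alu z55',al)
R={'top':g('riser','top',215)}
show('riser',fit('riser',R,[.66,.17,.03,np.radians(20)],.03,[('alu_block',al[0])]))
for m in r.masks_of('scene','v_block')[:2]:
    print(m['p'],m['bbox']); show('vb',fit('v_block',{'scene':m['region']},[.669,-.1713,.005,np.radians(30.8)],.005))
"
```

```text
clock: 21.42
tool_pos: [0.6689, -0.1712, 0.0151]
eef_rot: [0.494, 0.869, 0.0, 0.0]
contact_force: [-0.3, -0.5, 0.2]
opening: 0.782
finger_force: 0.0
clock: 21.83
tool_pos: [0.6678, -0.171, 0.0934]
eef_rot: [0.494, 0.869, -0.0, -0.001]
contact_force: [1.0, 0.1, 1.0]
opening: 0.998
finger_force: 0.0
clock: 22.17
tool_pos: [0.6703, -0.1716, 0.1511]
eef_rot: [0.494, 0.869, 0.001, 0.003]
contact_force: [-0.8, -0.2, -0.1]
opening: 1.001
finger_force: 0.0
clock 22.3167 tcp [ 0.6684 -0.1711  0.148 ] closing deg 30.8 F [-0.1  0.1 -0. ] q [ 0.22  0.88 -0.07  1.43  0.07  0.84  0.66]
alu both [657.  171.8  55.6] yaw 19.3 miss 52.3
scene [656.8 171.   55. ] yaw 22.6 miss 26.8
top [657.5 172.4  55. ] yaw 16.6 miss 21.5
alu z55 [657.4 171.6  55. ] yaw 19.7 miss 52.8
riser [662.2 172.2  30. ] yaw 17.7 miss 66.3
0.54 [270.1, 156.3, 307.6, 164.8]
vb [ 669.  -171.3    5. ] yaw 19.3 miss 96.0
```

```bash

python3 -m jog '[{"wx":0,"wy":0,"wz":-0.011,"dx":-0.0045,"dy":0.1,"dz":0,"hand":0},{"wx":0,"wy":0,"wz":-0.011,"dx":-0.0045,"dy":0.14,"dz":0,"hand":0},{"wx":0,"wy":0,"wz":-0.011,"dx":-0.0045,"dy":0.14,"dz":0,"hand":0},{"wx":0,"wy":0,"wz":-0.011,"dx":-0.0045,"dy":0.14,"dz":0,"hand":0},{"wx":0,"wy":0,"wz":-0.011,"dx":-0.0045,"dy":0.14,"dz":0,"hand":0}]'
python3 -m jog '[{"wx":0,"wy":0,"wz":-0.011,"dx":-0.0045,"dy":0.14,"dz":0,"hand":0},{"wx":0,"wy":0,"wz":-0.011,"dx":-0.0045,"dy":0.14,"dz":0,"hand":0},{"wx":0,"wy":0,"wz":-0.011,"dx":-0.0045,"dy":0.14,"dz":0,"hand":0},{"wx":0,"wy":0,"wz":-0.011,"dx":-0.0045,"dy":0.14,"dz":0,"hand":0},{"wx":0,"wy":0,"wz":-0.008,"dx":-0.0045,"dy":0.14,"dz":0,"hand":0}]'
python3 -m jog '[{"wx":0,"wy":0,"wz":0,"dx":0,"dy":0.01,"dz":-0.08,"hand":0},{"wx":0,"wy":0,"wz":0,"dx":0,"dy":0,"dz":-0.08,"hand":0},{"wx":0,"wy":0,"wz":0,"dx":0,"dy":0,"dz":-0.04,"hand":0},{"wx":0,"wy":0,"wz":0,"dx":0,"dy":0,"dz":0,"hand":0},{"wx":0,"wy":0,"wz":0,"dx":0,"dy":0,"dz":0,"hand":0}]'
python3 -c "
from look import *
state()"
```

```text
clock: 22.78
tool_pos: [0.6622, -0.0047, 0.1465]
eef_rot: [0.542, 0.84, -0.001, -0.001]
contact_force: [0.2, 0.8, 0.6]
opening: 1.006
finger_force: 0.0
clock: 23.2
tool_pos: [0.6565, 0.1704, 0.1464]
eef_rot: [0.585, 0.811, -0.001, -0.001]
contact_force: [0.5, 0.3, -0.1]
opening: 0.999
finger_force: 0.0
clock: 23.62
tool_pos: [0.6571, 0.1702, 0.0969]
eef_rot: [0.585, 0.811, -0.001, -0.0]
contact_force: [-0.6, 0.2, 0.3]
opening: 1.002
finger_force: 0.0
clock 23.7667 tcp [0.6583 0.1705 0.0984] closing deg 18.4 F [-0.6  0.   0.3] q [-0.34  0.93  0.04  1.5  -0.05  0.71  0.05]
```

```bash

python3 -m jog '[{"wx":0,"wy":0,"wz":0,"dx":-0.004,"dy":0.004,"dz":-0.045,"hand":0},{"wx":0,"wy":0,"wz":0,"dx":0,"dy":0,"dz":-0.045,"hand":0},{"wx":0,"wy":0,"wz":0,"dx":0,"dy":0,"dz":-0.045,"hand":0},{"wx":0,"wy":0,"wz":0,"dx":0,"dy":0,"dz":0,"hand":0},{"wx":0,"wy":0,"wz":0,"dx":0,"dy":0,"dz":0,"hand":0}]'
python3 -m jog '[{"wx":0,"wy":0,"wz":0,"dx":0,"dy":0,"dz":0,"hand":0.2},{"wx":0,"wy":0,"wz":0,"dx":0,"dy":0,"dz":0,"hand":0.3},{"wx":0,"wy":0,"wz":0,"dx":0,"dy":0,"dz":0,"hand":0.4},{"wx":0,"wy":0,"wz":0,"dx":0,"dy":0,"dz":0,"hand":0.5},{"wx":0,"wy":0,"wz":0,"dx":0,"dy":0,"dz":0,"hand":0.6}]' 50
python3 -m jog '[{"wx":0,"wy":0,"wz":0,"dx":0,"dy":0,"dz":0,"hand":0.6},{"wx":0,"wy":0,"wz":0,"dx":0,"dy":0,"dz":0,"hand":0.6},{"wx":0,"wy":0,"wz":0,"dx":0,"dy":0,"dz":0,"hand":0.6}]' 50
```

```text
clock: 24.18
tool_pos: [0.6555, 0.1721, 0.0625]
eef_rot: [0.584, 0.812, -0.001, -0.001]
contact_force: [0.3, -0.9, 0.7]
opening: 0.999
finger_force: 0.0
clock: 24.6
tool_pos: [0.6567, 0.1723, 0.0644]
eef_rot: [0.584, 0.812, 0.0, 0.0]
contact_force: [1.9, -0.9, 0.4]
opening: 0.678
finger_force: 49.4
clock: 24.85
tool_pos: [0.6567, 0.1724, 0.0644]
eef_rot: [0.584, 0.812, 0.0, 0.0]
contact_force: [-0.9, 0.1, 3.8]
opening: 0.679
finger_force: 49.4
```

```bash

python3 -m jog '[{"wx":0,"wy":0,"wz":0,"dx":0,"dy":0,"dz":0.02,"hand":0.6},{"wx":0,"wy":0,"wz":0,"dx":0,"dy":0,"dz":0.06,"hand":0.6},{"wx":0,"wy":0,"wz":0,"dx":0,"dy":0,"dz":0.08,"hand":0.6},{"wx":0,"wy":0,"wz":0,"dx":0,"dy":0,"dz":0.09,"hand":0.6},{"wx":0,"wy":0,"wz":0,"dx":0,"dy":0,"dz":0.09,"hand":0.6}]'
python3 -m jog '[{"wx":0,"wy":0,"wz":-0.0034,"dx":-0.068,"dy":-0.123,"dz":0,"hand":0.6},{"wx":0,"wy":0,"wz":-0.0034,"dx":-0.068,"dy":-0.123,"dz":0,"hand":0.6},{"wx":0,"wy":0,"wz":-0.0034,"dx":-0.068,"dy":-0.123,"dz":0,"hand":0.6},{"wx":0,"wy":0,"wz":-0.0034,"dx":-0.068,"dy":-0.123,"dz":0,"hand":0.6},{"wx":0,"wy":0,"wz":-0.0034,"dx":-0.068,"dy":-0.123,"dz":0,"hand":0.6}]'
python3 -m jog '[{"wx":0,"wy":0,"wz":-0.0034,"dx":-0.068,"dy":-0.123,"dz":0,"hand":0.6},{"wx":0,"wy":0,"wz":-0.0034,"dx":-0.068,"dy":-0.123,"dz":0,"hand":0.6},{"wx":0,"wy":0,"wz":-0.0034,"dx":-0.068,"dy":-0.123,"dz":0,"hand":0.6},{"wx":0,"wy":0,"wz":-0.0034,"dx":-0.068,"dy":-0.123,"dz":0,"hand":0.6},{"wx":0,"wy":0,"wz":-0.0034,"dx":-0.068,"dy":-0.123,"dz":0,"hand":0.6}]'
python3 -m jog '[{"wx":0,"wy":0,"wz":-0.0034,"dx":-0.068,"dy":-0.123,"dz":0,"hand":0.6},{"wx":0,"wy":0,"wz":-0.0034,"dx":-0.068,"dy":-0.123,"dz":0,"hand":0.6},{"wx":0,"wy":0,"wz":-0.0034,"dx":-0.068,"dy":-0.123,"dz":0,"hand":0.6},{"wx":0,"wy":0,"wz":-0.0034,"dx":-0.068,"dy":-0.123,"dz":0,"hand":0.6},{"wx":0,"wy":0,"wz":-0.0034,"dx":-0.068,"dy":-0.123,"dz":0,"hand":0.6}]'
python3 -m jog '[{"wx":0,"wy":0,"wz":0,"dx":0,"dy":0,"dz":-0.06,"hand":0.6},{"wx":0,"wy":0,"wz":0,"dx":0,"dy":0,"dz":-0.1,"hand":0.6},{"wx":0,"wy":0,"wz":0,"dx":0,"dy":0,"dz":-0.1,"hand":0.6},{"wx":0,"wy":0,"wz":0,"dx":0,"dy":0,"dz":-0.08,"hand":0.6},{"wx":0,"wy":0,"wz":0,"dx":0,"dy":0,"dz":-0.04,"hand":0.6}]'
python3 -m jog '[{"wx":0,"wy":0,"wz":0,"dx":0,"dy":0,"dz":0,"hand":0.6},{"wx":0,"wy":0,"wz":0,"dx":0,"dy":0,"dz":0,"hand":0.6}]'
python3 -c "
from look import *
im,T=state(); crop(im,[285,140,355,210],8,'pics/s7c.png')"
```

```text
clock: 25.27
tool_pos: [0.6555, 0.1721, 0.1489]
eef_rot: [0.584, 0.812, -0.001, -0.001]
contact_force: [1.3, 0.1, -3.4]
opening: 0.68
finger_force: 49.4
clock: 25.68
tool_pos: [0.57, 0.0173, 0.1488]
eef_rot: [0.598, 0.802, -0.0, -0.0]
contact_force: [0.1, -0.9, -3.6]
opening: 0.676
finger_force: 49.4
clock: 26.1
tool_pos: [0.4853, -0.1364, 0.1489]
eef_rot: [0.611, 0.791, -0.0, -0.0]
contact_force: [1.3, -0.6, -3.2]
opening: 0.679
finger_force: 49.4
clock: 26.52
tool_pos: [0.4003, -0.2902, 0.1489]
eef_rot: [0.625, 0.781, -0.0, -0.0]
contact_force: [-0.3, 0.6, -2.1]
opening: 0.682
finger_force: 49.4
clock: 26.93
tool_pos: [0.4006, -0.2884, 0.0519]
eef_rot: [0.625, 0.781, -0.0, -0.002]
contact_force: [-1.0, -0.4, -4.4]
opening: 0.679
finger_force: 49.4
clock: 27.1
tool_pos: [0.4015, -0.2889, 0.054]
eef_rot: [0.625, 0.781, -0.0, -0.0]
contact_force: [-0.1, 0.2, -2.7]
opening: 0.676
finger_force: 49.4
clock 27.25 tcp [ 0.4021 -0.2893  0.0549] closing deg 12.7 F [ 0.3  0.1 -2.8] q [ 0.55  0.85 -0.03  2.09  0.1   0.2   0.65]
```

View pics/s7c.png

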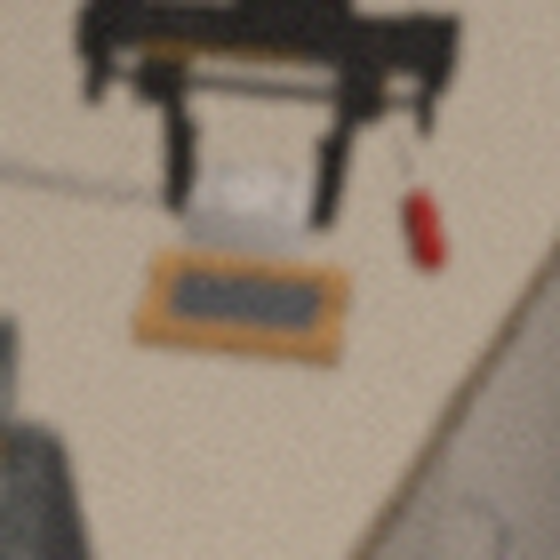

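The aluminium block hangs over the square tray, at crop (248,215) with the tray at (243,305), and the columns line up. I'll lower it while watching q6.

```bash

python3 -m jog '[{"wx":0,"wy":0,"wz":0,"dx":0,"dy":0,"dz":-0.04,"hand":0.6},{"wx":0,"wy":0,"wz":0,"dx":0,"dy":0,"dz":-0.04,"hand":0.6},{"wx":0,"wy":0,"wz":0,"dx":0,"dy":0,"dz":-0.03,"hand":0.6},{"wx":0,"wy":0,"wz":0,"dx":0,"dy":0,"dz":-0.02,"hand":0.6},{"wx":0,"wy":0,"wz":0,"dx":0,"dy":0,"dz":0,"hand":0.6}]'
python3 -c "
from look import *
state()"
```

```text
clock: 27.67
tool_pos: [0.4009, -0.2884, 0.0201]
eef_rot: [0.625, 0.781, -0.0, -0.001]
contact_force: [0.0, -0.2, -3.5]
opening: 0.68
finger_force: 49.4
clock 27.8167 tcp [ 0.4013 -0.2888  0.021 ] closing deg 12.7 F [-0.7 -0.2 -3.2] q [ 0.54  0.92 -0.02  2.09  0.1   0.13  0.65]
```

```bash

python3 -m jog '[{"wx":0,"wy":0,"wz":0,"dx":0,"dy":0,"dz":-0.014,"hand":0.6},{"wx":0,"wy":0,"wz":0,"dx":0,"dy":0,"dz":-0.008,"hand":0.6},{"wx":0,"wy":0,"wz":0,"dx":0,"dy":0,"dz":0,"hand":0.6},{"wx":0,"wy":0,"wz":0,"dx":0,"dy":0,"dz":0,"hand":0.6}]'
python3 -m jog '[{"wx":0,"wy":0,"wz":0,"dx":0,"dy":0,"dz":-0.004,"hand":0.6},{"wx":0,"wy":0,"wz":0,"dx":0,"dy":0,"dz":0,"hand":0.6},{"wx":0,"wy":0,"wz":0,"dx":0,"dy":0,"dz":0,"hand":0.6}]'
python3 -c "
from look import *
state()"
```

```text
clock: 28.15
tool_pos: [0.4015, -0.289, 0.016]
eef_rot: [0.625, 0.781, 0.0, 0.0]
contact_force: [0.1, -1.7, -3.1]
opening: 0.679
finger_force: 49.4
clock: 28.4
tool_pos: [0.4015, -0.289, 0.015]
eef_rot: [0.625, 0.781, 0.0, 0.0]
contact_force: [0.2, 0.6, -3.1]
opening: 0.679
finger_force: 49.4
clock 28.55 tcp [ 0.4015 -0.289   0.015 ] closing deg 12.7 F [ 0.3 -0.4 -3.2] q [ 0.54  0.93 -0.02  2.09  0.11  0.12  0.65]
```

```bash

python3 -m jog '[{"wx":0,"wy":0,"wz":0,"dx":0,"dy":0,"dz":-0.003,"hand":0.6},{"wx":0,"wy":0,"wz":0,"dx":0,"dy":0,"dz":0,"hand":0.6},{"wx":0,"wy":0,"wz":0,"dx":0,"dy":0,"dz":0,"hand":0.6}]'
python3 -m jog '[{"wx":0,"wy":0,"wz":0,"dx":0,"dy":0,"dz":-0.003,"hand":0.6},{"wx":0,"wy":0,"wz":0,"dx":0,"dy":0,"dz":0,"hand":0.6},{"wx":0,"wy":0,"wz":0,"dx":0,"dy":0,"dz":0,"hand":0.6}]'
```

```text
clock: 28.8
tool_pos: [0.4016, -0.289, 0.0144]
eef_rot: [0.625, 0.781, 0.0, 0.0]
contact_force: [0.7, 0.5, -1.2]
opening: 0.678
finger_force: 49.4
clock: 29.05
tool_pos: [0.4016, -0.289, 0.0143]
eef_rot: [0.625, 0.781, 0.0, 0.0]
contact_force: [-1.2, 0.5, 6.9]
opening: 0.681
finger_force: 49.4
```

```bash

python3 -m jog '[{"wx":0,"wy":0,"wz":0,"dx":0,"dy":0,"dz":0.002,"hand":0.28},{"wx":0,"wy":0,"wz":0,"dx":0,"dy":0,"dz":0,"hand":0.2},{"wx":0,"wy":0,"wz":0,"dx":0,"dy":0,"dz":0,"hand":0.2},{"wx":0,"wy":0,"wz":0,"dx":0,"dy":0,"dz":0.01,"hand":0.1},{"wx":0,"wy":0,"wz":0,"dx":0,"dy":0,"dz":0.02,"hand":0}]'
python3 -m jog '[{"wx":0,"wy":0,"wz":0,"dx":0,"dy":0,"dz":0.06,"hand":0},{"wx":0,"wy":0,"wz":0,"dx":0,"dy":0,"dz":0.1,"hand":0},{"wx":0,"wy":0,"wz":0,"dx":0,"dy":0,"dz":0.12,"hand":0},{"wx":0,"wy":0,"wz":0,"dx":0,"dy":0,"dz":0.12,"hand":0},{"wx":0,"wy":0,"wz":0,"dx":0,"dy":0,"dz":0.1,"hand":0}]'
python3 pile.py p3 riser surface_plate v_block alu_block
python3 -c "
from look import *
import glob
g=lambda q,n,x:np.load(min((abs(int(f.split('_')[-1][:-4])-x),f) for f in glob.glob(f'p3_{q}_{n}_*.npy'))[1])
p0=[.66,.171,.03,np.radians(18)]
R={n:g('riser',n,x) for n,x in(('scene',189),('top',215))}
show('riser both',fit('riser',R,p0))
for n in R: show(n,fit('riser',{n:R[n]},p0,.03))
"
```

```text
clock: 29.47
tool_pos: [0.4013, -0.2888, 0.0213]
eef_rot: [0.625, 0.781, -0.0, -0.0]
contact_force: [-0.3, -0.8, -0.2]
opening: 0.926
finger_force: 0.0
clock: 29.88
tool_pos: [0.4015, -0.289, 0.1486]
eef_rot: [0.625, 0.781, 0.0, 0.0]
contact_force: [-0.1, -0.3, -0.9]
opening: 1.001
finger_force: 0.0
clock 30.0333 tcp [ 0.403  -0.2901  0.1503] closing deg 12.6 F [-0.2 -0.8 -0.5] q [ 0.57  0.67 -0.06  2.04  0.09  0.43  0.66]
riser scene 0.76 [188, 192, 213, 215] 388
riser scene 0.18 [307, 166, 322, 181] 160
riser top 0.65 [214, 152, 246, 176] 436
riser top 0.58 [185, 209, 225, 243] 864
surface_plate scene 0.73 [177, 195, 221, 224] 597
surface_plate scene 0.38 [187, 189, 213, 214] 392
surface_plate top 0.86 [210, 145, 250, 182] 458
v_block scene 0.55 [245, 165, 251, 180] 125
v_block top 0.76 [301, 156, 317, 170] 146
alu_block scene 0.68 [307, 166, 322, 184] 166
alu_block scene 0.6 [184, 306, 214, 329] 639
alu_block top 0.75 [332, 218, 348, 232] 158
alu_block top 0.48 [123, 220, 143, 237] 233
riser both [656.9 170.6  30.1] yaw 20.0 miss 117.0
scene [660.2 169.5  30. ] yaw 18.3 miss 60.3
top [655.3 169.1  30. ] yaw 21.4 miss 44.8
```

```bash
python3 -c "
from look import *
s=cv2.imread('pics/s_p3.png');t=cv2.imread('pics/t_p3.png')
a=cv2.resize(s[145:230,170:270],(600,510),interpolation=cv2.INTER_CUBIC)[:, :]
f=lambda im,x0,y0,x1,y1,k:cv2.resize(im[y0:y1,x0:x1],(400,300),interpolation=cv2.INTER_CUBIC)
cv2.imwrite('pics/q3.png',np.vstack([np.hstack([f(s,170,160,270,235,4),f(t,195,135,265,188,4)]),np.hstack([f(s,285,145,345,190,4),f(t,280,145,340,190,4)])]))"
```

```text
(no output)
```

View pics/q3.png

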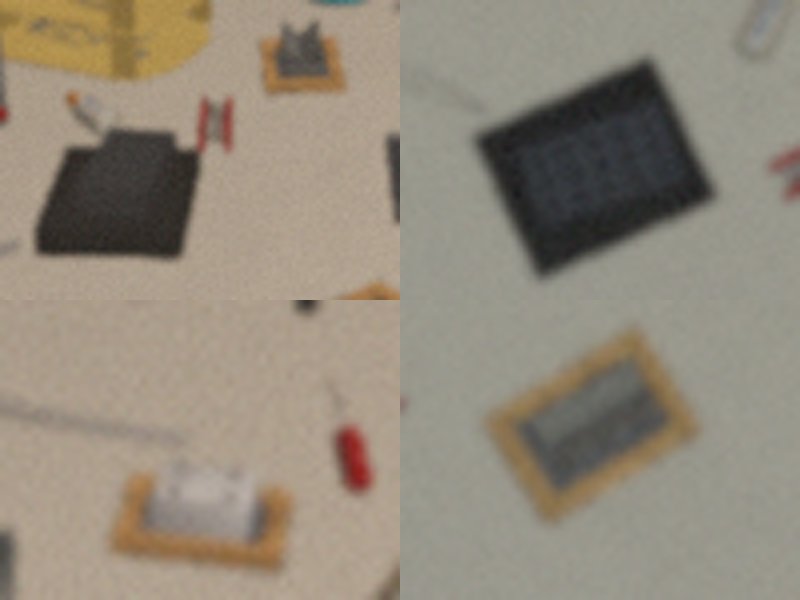

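The picture shows the V-block groove up inside its tray (lower right), the aluminium block in the square tray (lower left), and the bare riser on the plate at top (230,164). Now the riser.

```bash

python3 -m jog '[{"wx":0,"wy":0,"wz":0.0037,"dx":0.068,"dy":0.1227,"dz":0,"hand":0},{"wx":0,"wy":0,"wz":0.0037,"dx":0.068,"dy":0.1227,"dz":0,"hand":0},{"wx":0,"wy":0,"wz":0.0037,"dx":0.068,"dy":0.1227,"dz":0,"hand":0},{"wx":0,"wy":0,"wz":0.0037,"dx":0.068,"dy":0.1227,"dz":0,"hand":0},{"wx":0,"wy":0,"wz":0.0037,"dx":0.068,"dy":0.1227,"dz":0,"hand":0}]' 60
python3 -m jog '[{"wx":0,"wy":0,"wz":0.0037,"dx":0.068,"dy":0.1227,"dz":0,"hand":0},{"wx":0,"wy":0,"wz":0.0037,"dx":0.068,"dy":0.1227,"dz":0,"hand":0},{"wx":0,"wy":0,"wz":0.0037,"dx":0.068,"dy":0.1227,"dz":0,"hand":0},{"wx":0,"wy":0,"wz":0.0037,"dx":0.068,"dy":0.1227,"dz":0,"hand":0},{"wx":0,"wy":0,"wz":0.0037,"dx":0.068,"dy":0.1227,"dz":0,"hand":0}]'
python3 -m jog '[{"wx":0,"wy":0,"wz":0.0037,"dx":0.068,"dy":0.1227,"dz":0,"hand":0},{"wx":0,"wy":0,"wz":0.0037,"dx":0.068,"dy":0.1227,"dz":0,"hand":0},{"wx":0,"wy":0,"wz":0.0037,"dx":0.068,"dy":0.1227,"dz":0,"hand":0},{"wx":0,"wy":0,"wz":0.0037,"dx":0.068,"dy":0.1227,"dz":0,"hand":0},{"wx":0,"wy":0,"wz":0.0037,"dx":0.068,"dy":0.1227,"dz":0,"hand":0}]'
python3 -m jog '[{"wx":0,"wy":0,"wz":0,"dx":0,"dy":0,"dz":-0.1,"hand":0},{"wx":0,"wy":0,"wz":0,"dx":0,"dy":0,"dz":-0.1,"hand":0},{"wx":0,"wy":0,"wz":0,"dx":0,"dy":0,"dz":-0.08,"hand":0},{"wx":0,"wy":0,"wz":0,"dx":0,"dy":0,"dz":0,"hand":0},{"wx":0,"wy":0,"wz":0,"dx":0,"dy":0,"dz":0,"hand":0}]'
python3 -c "
from look import *
state()"
```

```text
clock: 30.9
tool_pos: [0.487, -0.134, 0.1462]
eef_rot: [0.61, 0.792, -0.0, -0.0]
contact_force: [-0.2, -1.1, -0.4]
opening: 1.002
finger_force: 0.0
clock: 31.32
tool_pos: [0.5719, 0.0196, 0.1461]
eef_rot: [0.595, 0.804, -0.0, -0.0]
contact_force: [0.9, -0.5, -0.6]
opening: 0.996
finger_force: 0.0
clock: 31.73
tool_pos: [0.6567, 0.1729, 0.146]
eef_rot: [0.58, 0.814, -0.0, -0.0]
contact_force: [0.8, -0.8, -0.8]
opening: 0.996
finger_force: 0.0
clock: 32.15
tool_pos: [0.6555, 0.1709, 0.0752]
eef_rot: [0.581, 0.814, -0.001, -0.001]
contact_force: [0.6, -0.7, 0.3]
opening: 1.001
finger_force: 0.0
clock 32.3 tcp [0.6573 0.1712 0.0775] closing deg 19.0 F [ 0.6 -1.   0.7] q [-0.34  0.96  0.04  1.51 -0.06  0.68  0.06]
```

```bash

python3 -m jog '[{"wx":0,"wy":0,"wz":0,"dx":0.002,"dy":-0.003,"dz":-0.05,"hand":0},{"wx":0,"wy":0,"wz":0,"dx":0,"dy":0,"dz":-0.05,"hand":0},{"wx":0,"wy":0,"wz":0,"dx":0,"dy":0,"dz":-0.04,"hand":0},{"wx":0,"wy":0,"wz":0,"dx":0,"dy":0,"dz":-0.012,"hand":0},{"wx":0,"wy":0,"wz":0,"dx":0,"dy":0,"dz":0,"hand":0}]'
python3 -m jog '[{"wx":0,"wy":0,"wz":0,"dx":0,"dy":0,"dz":0,"hand":0.2},{"wx":0,"wy":0,"wz":0,"dx":0,"dy":0,"dz":0,"hand":0.3},{"wx":0,"wy":0,"wz":0,"dx":0,"dy":0,"dz":0,"hand":0.4},{"wx":0,"wy":0,"wz":0,"dx":0,"dy":0,"dz":0,"hand":0.5},{"wx":0,"wy":0,"wz":0,"dx":0,"dy":0,"dz":0,"hand":0.6}]' 60
python3 -m jog '[{"wx":0,"wy":0,"wz":0,"dx":0,"dy":0,"dz":0,"hand":0.6},{"wx":0,"wy":0,"wz":0,"dx":0,"dy":0,"dz":0,"hand":0.6},{"wx":0,"wy":0,"wz":0,"dx":0,"dy":0,"dz":0,"hand":0.6}]' 60
```

```text
clock: 32.72
tool_pos: [0.6558, 0.1701, 0.0367]
eef_rot: [0.581, 0.814, -0.001, -0.001]
contact_force: [-0.1, 0.3, 0.1]
opening: 1.0
finger_force: 0.0
clock: 33.13
tool_pos: [0.6572, 0.1705, 0.039]
eef_rot: [0.581, 0.814, 0.0, 0.0]
contact_force: [-1.1, 0.4, 2.7]
opening: 0.677
finger_force: 60.0
clock: 33.38
tool_pos: [0.6572, 0.1705, 0.0389]
eef_rot: [0.581, 0.814, 0.0, 0.0]
contact_force: [-0.1, -0.5, 3.9]
opening: 0.675
finger_force: 60.0
```

```bash

python3 -m jog '[{"wx":0,"wy":0,"wz":0,"dx":0,"dy":0,"dz":0.02,"hand":0.6},{"wx":0,"wy":0,"wz":0,"dx":0,"dy":0,"dz":0.06,"hand":0.6},{"wx":0,"wy":0,"wz":0,"dx":0,"dy":0,"dz":0.1,"hand":0.6},{"wx":0,"wy":0,"wz":0,"dx":0,"dy":0,"dz":0.1,"hand":0.6},{"wx":0,"wy":0,"wz":0,"dx":0,"dy":0,"dz":0.1,"hand":0.6}]'
python3 -m jog '[{"wx":0,"wy":0,"wz":-0.03,"dx":-0.086,"dy":0.0344,"dz":0,"hand":0.6},{"wx":0,"wy":0,"wz":-0.03,"dx":-0.086,"dy":0.0344,"dz":0,"hand":0.6},{"wx":0,"wy":0,"wz":-0.03,"dx":-0.086,"dy":0.0344,"dz":0,"hand":0.6},{"wx":0,"wy":0,"wz":-0.03,"dx":-0.086,"dy":0.0344,"dz":0,"hand":0.6},{"wx":0,"wy":0,"wz":-0.03,"dx":-0.086,"dy":0.0344,"dz":0,"hand":0.6}]'
python3 -m jog '[{"wx":0,"wy":0,"wz":-0.03,"dx":-0.086,"dy":0.0344,"dz":0,"hand":0.6},{"wx":0,"wy":0,"wz":-0.03,"dx":-0.086,"dy":0.0344,"dz":0,"hand":0.6},{"wx":0,"wy":0,"wz":-0.03,"dx":-0.086,"dy":0.0344,"dz":0,"hand":0.6},{"wx":0,"wy":0,"wz":-0.03,"dx":-0.086,"dy":0.0344,"dz":0,"hand":0.6},{"wx":0,"wy":0,"wz":-0.03,"dx":-0.086,"dy":0.0344,"dz":0,"hand":0.6}]'
python3 -m jog '[{"wx":0,"wy":0,"wz":-0.03,"dx":-0.086,"dy":0.0344,"dz":0,"hand":0.6},{"wx":0,"wy":0,"wz":-0.032,"dx":-0.086,"dy":0.0344,"dz":0,"hand":0.6},{"wx":0,"wy":0,"wz":0,"dx":0,"dy":0,"dz":0,"hand":0.6},{"wx":0,"wy":0,"wz":0,"dx":0,"dy":0,"dz":0,"hand":0.6}]'
python3 -m jog '[{"wx":0,"wy":0,"wz":0,"dx":0,"dy":0,"dz":-0.06,"hand":0.6},{"wx":0,"wy":0,"wz":0,"dx":0,"dy":0,"dz":-0.1,"hand":0.6},{"wx":0,"wy":0,"wz":0,"dx":0,"dy":0,"dz":-0.1,"hand":0.6},{"wx":0,"wy":0,"wz":0,"dx":0,"dy":0,"dz":-0.08,"hand":0.6},{"wx":0,"wy":0,"wz":0,"dx":0,"dy":0,"dz":0,"hand":0.6}]'
python3 -c "
from look import *
im,T=state(); crop(im,[205,190,315,290],6,'pics/s8c.png')"
```

```text
clock: 33.8
tool_pos: [0.6558, 0.1701, 0.1341]
eef_rot: [0.581, 0.814, -0.001, -0.001]
contact_force: [1.2, 0.9, -7.4]
opening: 0.667
finger_force: 60.0
clock: 34.22
tool_pos: [0.5477, 0.2136, 0.1337]
eef_rot: [0.697, 0.717, -0.0, -0.0]
contact_force: [0.3, 0.1, -7.8]
opening: 0.674
finger_force: 60.0
clock: 34.63
tool_pos: [0.4406, 0.2569, 0.134]
eef_rot: [0.796, 0.605, -0.0, -0.0]
contact_force: [0.2, -0.0, -7.5]
opening: 0.675
finger_force: 60.0
clock: 34.97
tool_pos: [0.3971, 0.2748, 0.1338]
eef_rot: [0.83, 0.557, -0.001, -0.001]
contact_force: [1.6, 0.2, -7.7]
opening: 0.677
finger_force: 60.0
clock: 35.38
tool_pos: [0.3989, 0.2726, 0.0459]
eef_rot: [0.832, 0.556, -0.002, -0.0]
contact_force: [-1.1, -0.2, -8.3]
opening: 0.675
finger_force: 60.0
clock 35.5333 tcp [0.3998 0.2732 0.0485] closing deg -22.5 F [-0.1  0.4 -7.3] q [-0.76  0.86  0.1   2.12 -0.46  0.17 -0.63]
```

View pics/s8c.png

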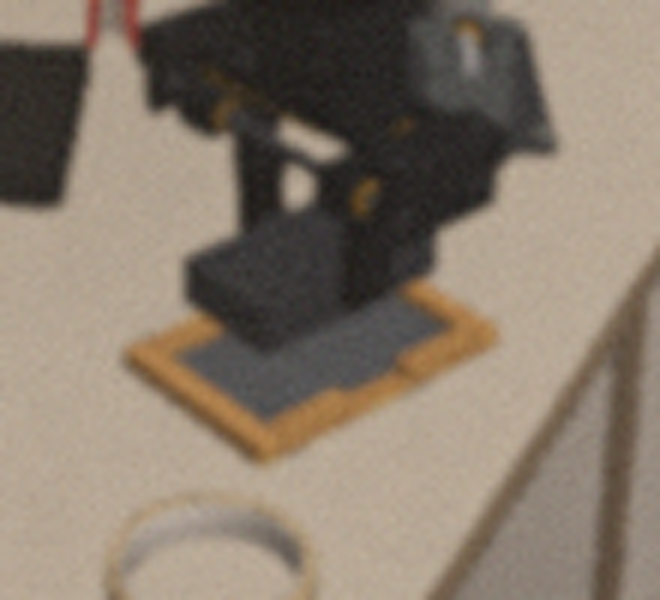

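The riser hangs level over the long tray, turned to match the pocket, at crop (310,270) with the near finger above the side gap at (370,385). I'll lower it.

```bash

python3 -m jog '[{"wx":0,"wy":0,"wz":0,"dx":-0.002,"dy":0.002,"dz":-0.04,"hand":0.6},{"wx":0,"wy":0,"wz":0,"dx":0,"dy":0,"dz":-0.04,"hand":0.6},{"wx":0,"wy":0,"wz":0,"dx":0,"dy":0,"dz":-0.032,"hand":0.6},{"wx":0,"wy":0,"wz":0,"dx":0,"dy":0,"dz":0,"hand":0.6},{"wx":0,"wy":0,"wz":0,"dx":0,"dy":0,"dz":0,"hand":0.6}]'
python3 -m jog '[{"wx":0,"wy":0,"wz":0,"dx":0,"dy":0,"dz":-0.012,"hand":0.6},{"wx":0,"wy":0,"wz":0,"dx":0,"dy":0,"dz":-0.008,"hand":0.6},{"wx":0,"wy":0,"wz":0,"dx":0,"dy":0,"dz":0,"hand":0.6},{"wx":0,"wy":0,"wz":0,"dx":0,"dy":0,"dz":0,"hand":0.6}]'
python3 -c "
from look import *
state()"
```

```text
clock: 35.95
tool_pos: [0.3981, 0.2739, 0.02]
eef_rot: [0.831, 0.556, -0.001, -0.0]
contact_force: [0.2, 0.2, -7.3]
opening: 0.673
finger_force: 60.0
clock: 36.28
tool_pos: [0.3985, 0.2741, 0.0155]
eef_rot: [0.831, 0.556, 0.0, 0.0]
contact_force: [-0.4, -0.0, -7.9]
opening: 0.675
finger_force: 60.0
clock 36.4333 tcp [0.3986 0.2742 0.0156] closing deg -22.5 F [ 0.3 -0.2 -7.1] q [-0.73  0.93  0.05  2.13 -0.47  0.1  -0.62]
```

```bash

python3 -m jog '[{"wx":0,"wy":0,"wz":0,"dx":0,"dy":0,"dz":-0.004,"hand":0.6},{"wx":0,"wy":0,"wz":0,"dx":0,"dy":0,"dz":0,"hand":0.6},{"wx":0,"wy":0,"wz":0,"dx":0,"dy":0,"dz":-0.003,"hand":0.6},{"wx":0,"wy":0,"wz":0,"dx":0,"dy":0,"dz":0,"hand":0.6},{"wx":0,"wy":0,"wz":0,"dx":0,"dy":0,"dz":0,"hand":0.6}]'
python3 -m jog '[{"wx":0,"wy":0,"wz":0,"dx":0,"dy":0,"dz":-0.003,"hand":0.6},{"wx":0,"wy":0,"wz":0,"dx":0,"dy":0,"dz":0,"hand":0.6},{"wx":0,"wy":0,"wz":0,"dx":0,"dy":0,"dz":0,"hand":0.6}]'
```

```text
clock: 36.85
tool_pos: [0.3985, 0.2742, 0.0139]
eef_rot: [0.831, 0.556, 0.0, -0.0]
contact_force: [-0.6, 0.6, -5.0]
opening: 0.676
finger_force: 60.0
clock: 37.1
tool_pos: [0.3986, 0.2742, 0.0139]
eef_rot: [0.831, 0.556, 0.0, -0.0]
contact_force: [-1.5, -1.2, 6.1]
opening: 0.676
finger_force: 60.0
```

```bash

python3 -m jog '[{"wx":0,"wy":0,"wz":0,"dx":0,"dy":0,"dz":0.002,"hand":0.28},{"wx":0,"wy":0,"wz":0,"dx":0,"dy":0,"dz":0,"hand":0.2},{"wx":0,"wy":0,"wz":0,"dx":0,"dy":0,"dz":0,"hand":0.2},{"wx":0,"wy":0,"wz":0,"dx":0,"dy":0,"dz":0.01,"hand":0.1},{"wx":0,"wy":0,"wz":0,"dx":0,"dy":0,"dz":0.02,"hand":0}]'
python3 -m jog '[{"wx":0,"wy":0,"wz":0,"dx":0,"dy":0,"dz":0.06,"hand":0},{"wx":0,"wy":0,"wz":0,"dx":0,"dy":0,"dz":0.1,"hand":0},{"wx":0,"wy":0,"wz":0,"dx":0,"dy":0,"dz":0.12,"hand":0},{"wx":0,"wy":0,"wz":0,"dx":0,"dy":0,"dz":0.12,"hand":0},{"wx":0,"wy":0,"wz":0,"dx":0,"dy":0,"dz":0.12,"hand":0}]'
python3 -m jog '[{"wx":0,"wy":0,"wz":0,"dx":-0.07,"dy":0.1,"dz":0.05,"hand":0},{"wx":0,"wy":0,"wz":0,"dx":-0.07,"dy":0.1,"dz":0.05,"hand":0},{"wx":0,"wy":0,"wz":0,"dx":-0.07,"dy":0.1,"dz":0.05,"hand":0},{"wx":0,"wy":0,"wz":0,"dx":-0.07,"dy":0.1,"dz":0.05,"hand":0},{"wx":0,"wy":0,"wz":0,"dx":-0.07,"dy":0.1,"dz":0.05,"hand":0}]'
python3 -m jog '[{"wx":0,"wy":0,"wz":0,"dx":-0.07,"dy":0.1,"dz":0,"hand":0},{"wx":0,"wy":0,"wz":0,"dx":-0.07,"dy":0.1,"dz":0,"hand":0},{"wx":0,"wy":0,"wz":0,"dx":-0.07,"dy":0.1,"dz":0,"hand":0},{"wx":0,"wy":0,"wz":0,"dx":0,"dy":0,"dz":0,"hand":0},{"wx":0,"wy":0,"wz":0,"dx":0,"dy":0,"dz":0,"hand":0}]'
python3 -c "
from look import *
s,T=state();t=cv2.cvtColor(r.snapshot('top'),cv2.COLOR_RGB2BGR)
f=lambda im,x0,y0,x1,y1:cv2.resize(im[y0:y1,x0:x1],(400,300),interpolation=cv2.INTER_CUBIC)
cv2.imwrite('pics/fin.png',np.vstack([np.hstack([f(t,180,200,244,248),f(t,244,190,308,238)]),np.hstack([f(t,310,200,374,248),f(t,280,140,344,188)])]))
for q,x in(('roller',275),('v_block',301),('alu_block',332),('riser',200)):
  for n in('top','scene'):
    print(q,n,[(m['p'],np.int32(m['bbox']).tolist()) for m in r.masks_of(n,q)[:2]])
"
```

```text
clock: 37.52
tool_pos: [0.3984, 0.274, 0.0209]
eef_rot: [0.831, 0.556, -0.0, 0.0]
contact_force: [-0.2, -0.5, 0.2]
opening: 0.928
finger_force: 0.0
clock: 37.93
tool_pos: [0.3981, 0.2739, 0.1526]
eef_rot: [0.831, 0.556, -0.0, -0.0]
contact_force: [0.9, 0.5, -0.4]
opening: 0.998
finger_force: 0.0
clock: 38.35
tool_pos: [0.3097, 0.4, 0.2146]
eef_rot: [0.831, 0.556, 0.0, -0.0]
contact_force: [0.4, 0.6, -0.6]
opening: 1.004
finger_force: 0.0
clock: 38.77
tool_pos: [0.2567, 0.4753, 0.2134]
eef_rot: [0.83, 0.558, -0.0, -0.0]
contact_force: [0.5, -0.4, -0.4]
opening: 1.003
finger_force: 0.0
clock 38.9167 tcp [0.259  0.4731 0.2136] closing deg -22.6 F [-0.5 -0.3 -0.3] q [-1.41  0.65  0.44  1.87 -0.4   0.71 -1.14]
roller top [(0.44, [266, 209, 282, 219])]
roller scene []
v_block top [(0.61, [295, 152, 318, 173])]
v_block scene [(0.68, [236, 230, 275, 261]), (0.62, [239, 166, 251, 174])]
alu_block top [(0.79, [125, 220, 139, 236]), (0.55, [330, 216, 348, 231])]
alu_block scene [(0.95, [186, 303, 216, 327]), (0.6, [265, 194, 291, 216])]
riser top [(0.66, [193, 215, 221, 236])]
riser scene [(0.64, [234, 230, 277, 260]), (0.31, [307, 167, 320, 183])]
```

View pics/fin.png

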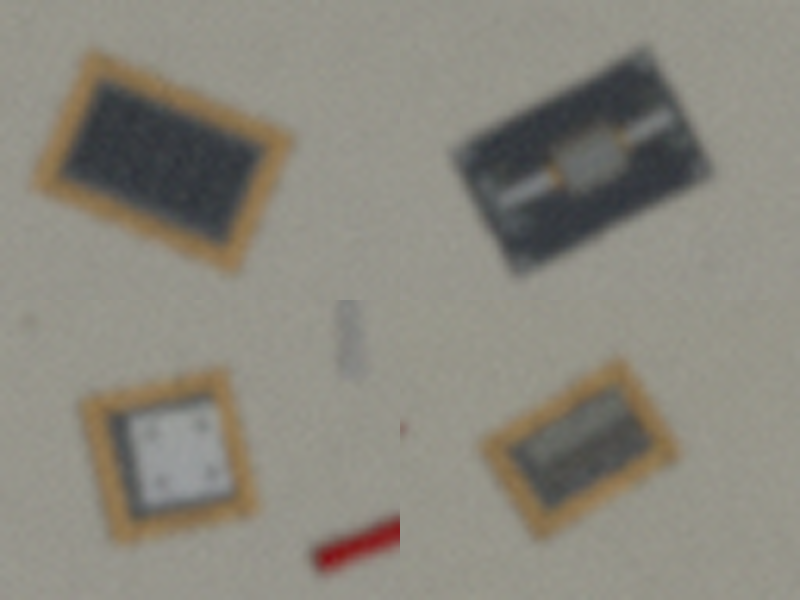

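The top view shows everything in place:
- **Roller:** in its stand with the drum midway and the axle through both cheeks, at crop (590,160).
- **Riser:** fills the long pocket, at crop (165,160).
- **Aluminium block:** flat inside the square pocket, at crop (185,450).
- **V-block:** groove up in the narrow pocket, at crop (580,450).

All four touched down at the expected heights.

```bash
python3 -c "
from plant import r
print(r.finish_job())"
```

```text
the job is handed in; nothing more can be done
None
```

The job is handed in after about 39 s on the robot's clock: the roller is seated in its stand; the V-block (groove up), aluminium block and riser lie flat in their trays; and the calliper was never touched.

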